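# Tip the boss heads into the hardware case

## Task

Put the three loose boss heads away in the blue hardware case: swing its red latch clear of the lid and open the lid until it stands upright or leans back. Lift the loaded tray by its handle and, with its open edge held low over the case, tip it until all three boss heads have slid inside, without touching them with the gripper. Set the empty tray back flat on the green mat, leave the lid open, and do not disturb the flask, bottle or beaker.

Things in the scene. Friction and masses are not known exactly. Their poses are not given: they have to be found in the camera images.
- case: blue hardware case fixed to the bench: open box 140 (x) x 210 (y) x 80 mm high outside, walls and floor 5 mm thick, rim at z 80; closed by the lid. Origin: centre of its underside; +x points from the latch side (facing the robot) to the hinge side, z up. It is turned by up to 0.3 rad about the vertical
- case_in (a point): centre of the inner floor of the case (inner floor 130 x 200 mm, 75 mm below the rim); axes as the case
- lid (a joint): angle of the blue lid (8 mm thick plate, 140 x 210 mm, 0.3 kg) about its hinge along the case's far (+x) top rim: 0 shut, 1.57 upright, up to 1.9 leaning back. A stiff hinge (0.31 N m) holds it wherever it is left. It cannot be raised while the latch arm lies over it
- lid_handle (a point): middle of the straight steel bar handle on the lid: bar about 10 mm thick, 100 mm long, parallel to the hinge, its middle 35 mm off the lid's upper face and 18 mm in from the latch-side edge, on a foot at each end; a finger fits between bar and lid. Moves with the lid
- lid_hinge (a point): point on the lid's hinge line, in its middle (level with the underside of the lid); y along the hinge line
- latch (a joint): angle of the red swing latch about its vertical pivot: 0 = arm straight over the middle of the lid edge; grows as its handle post swings towards the case's -y side (counter-clockwise seen from above), up to its stop at 1.75; the lid is free beyond about 1.3. It turns stiffly (0.05 N m) and stays where it is left
- latch_post (a point): grip point on the latch's upright round red post (16 mm diameter), 60 mm from the pivot, 12 mm below the top of the post; the post stands clear above the 10 mm thick, 14 mm wide latch arm from 22 mm below this point upward
- latch_pivot (a point): point on the latch's vertical pivot axis at the height of latch_post; 20 mm in front of the case's latch-side wall, at the middle of that wall
- mat: green mat with a black rim, 220 (x) x 160 (y) x 4 mm, fixed to the bench left or right of the case. Origin: centre of its underside
- tray: loose aluminium tray, 170 (x) x 110 (y) mm, 0.25 kg: 4 mm floor, 24 mm high walls on the back and both sides, and no wall at the front (+x), where things slide off. It starts on the mat, open end roughly away from the robot. Origin: centre of its underside; z up
- tray_lip (a point): middle of the tray's open front edge, top of the floor: 85 mm ahead of the tray's origin, 4 mm up
- tray_grip (a point): a good grip point on the tray's black handle, a straight bar 16 mm wide and 20 mm high running along the tray's middle from the back wall to 35 mm ahead of the tray's origin, carried by a post at the back wall only; its underside is 62 mm above the tray's underside, its top 82 mm. Point in the bar's middle height, 10 mm behind the tray's origin, 72 mm up; axes as the tray
- flask: bystander: clear conical flask, 84 mm base diameter, 130 mm high; origin centre of its underside
- bottle: bystander: amber bottle, 70 mm diameter, 150 mm high; origin centre of its underside
- beaker: bystander: white beaker, 70 mm diameter, 90 mm high; origin centre of its underside
- boss_a_center (a point): a boss head, the laboratory clamp that joins two rods: a 44 x 34 x 30 mm steel block with an orange 18 mm thick, 18 mm long thumbscrew on one end, 62 mm long in all, 70 g; it starts lying loose on the tray floor, with its length roughly across the tray. Point at the middle of its 62 x 34 x 30 mm extent; x along its length towards the thumbscrew
- boss_b_center (a point): a boss head, the laboratory clamp that joins two rods: a 44 x 34 x 30 mm steel block with an orange 18 mm thick, 18 mm long thumbscrew on one end, 62 mm long in all, 70 g; it starts lying loose on the tray floor, with its length roughly across the tray. Point at the middle of its 62 x 34 x 30 mm extent; x along its length towards the thumbscrew
- boss_c_center (a point): a boss head, the laboratory clamp that joins two rods: a 44 x 34 x 30 mm steel block with an orange 18 mm thick, 18 mm long thumbscrew on one end, 62 mm long in all, 70 g; it starts lying loose on the tray floor, with its length roughly across the tray. Point at the middle of its 62 x 34 x 30 mm extent; x along its length towards the thumbscrew
- boss_a: the same boss head as boss_a_center; origin at the centre of the underside it starts on
- boss_b: the same boss head as boss_b_center; origin at the centre of the underside it starts on
- boss_c: the same boss head as boss_c_center; origin at the centre of the underside it starts on

How it is judged:
By the outcome, as a careful person would: the job done as asked, in the order asked, and still so for the second after the job is handed in, with the robot touching nothing.
It also fails if it takes over 67 s, if anything falls off the work surface, if the arm or the gripper's body presses on something with over 40 N, if the wrist force passes 120 N, or if a joint passes its speed limit or range.

## Robot

A 6-joint arm with a two-finger parallel gripper is mounted at the origin on the work surface. World frame = base frame: x ahead of the robot, y to its left, z up, the work surface at z = 0. Lengths are in mm, angles in rad, forces in N, time in s.
With the tool pointing down it reaches from about 275 to 1000 mm from the base axis. Payload 8.4 kg.
Tool frame: the origin (TCP) lies at the very end of the fingers, on their centre line; the grasp point (between the pads) lies 19 mm behind it; z points along the fingers, y is the line along which they close (so a half turn about z gives the same grasp; the last joint's range is limited). The gripper opens to 85 mm and grips with 20 to 120 N. Pads are 22 mm wide; open, the fingers measure 114 mm over their backs; the gripper's body (76 mm by 85 mm) begins 54 mm behind the grasp point. The pads swing forward as they close: fully open they stand 13 mm farther back than shut.
Start: joints at [1.216, 0.353, 1.633, -0, 1.155, -0.002], TCP at [215.953, 586.508, 199.981] pointing down, gripper open.
Joint ranges: [-2.63, 2.63], [-0.92, 2.1], [0.06, 2.66], [-1.3, 4.44], [0, 2.69], [-3.02, 3.02]. Speed limits (rad/s): [2.22, 2.22, 2.79, 3.14, 3.14, 3.14].

## Interface

Orientations are given as [roll, pitch, yaw] about the fixed x, y, z axes, in that order (R = Rz(yaw) Ry(pitch) Rx(roll)).
In Python, from rig import telemetry, imaging, r gives the robot as it stands. The module is installed in compiled form; this text tells all that it offers.
- The arm moves only by the tool step_arm, never from a script. Its argument "moves" is a list of rows, each a list of 3 entries, a list of its own where there are three numbers: the turn, a rotation vector about the tool's x, y, z scaled (see below), then the shift along the tool's x, y, z scaled (see below), then the opening, from -1 (shut) to 1 (fully open). A call has 1 to 8 rows; each row is the pose to reach, as a shift and turn from the pose commanded when the call began, along the tool's axes at that moment; what a row does not reach only later rows make up. The controller multiplies each number of a shift by 200 mm and each number of a turn by 45 degrees. A row lasts 1/10 s, in which the tool goes at most 50 mm and 8.59 degrees, less where a joint would pass 70% of its speed; a pose out of reach is approached as far as the arm can. A call with a number of a shift or a turn outside -1 to 1 is refused whole. A call with a gripper value outside its range is refused whole. The fingers move at their own pace and stop on an object; "squeeze" is the grip in N (left out, the last holds). Time passes only in rows, so rows that repeat a pose let the fingers close. It gives the time, the measured TCP pose, the force, the opening and the grip force at its end, in the units of the state.
- telemetry.sense(): the state, without advancing time (a new reading comes with each control period).
- imaging.grab_frame(name): name is "scene" or "top" or "wrist"; returns the picture (420x560x3 uint8, red, green, blue); there is no depth.
- imaging.calibration(name): a dict with "fx", "fy", "cx", "cy" (pixels), "cam_to_world" (4x4, takes a point from camera to world coordinates). Camera axes: x right, y up, looking along -z (the intrinsics and any distortion apply to the point x, -y, -z); pixel columns grow to the right and rows downward; lengths in mm; the calibration is good to about 2 mm. A picture is of the moment at which its call begins: read the wrist's pose just before it. calibration takes no time and is no camera call; for the wrist camera it gives the pose at the moment of the call.
- r.sign_off(): hands the job in; it is judged then, once.
Trained networks look in the newest picture that a camera, given by its name, has taken for a name from the list of things; names that differ only in an ending like _2 or _b are one class to them, and where a whole thing is asked for, a point or a joint stands for the part that bears it (a point fixed in the world has none). Each returns a list of dicts, best first, with "conf" (0 to 1); they miss things now and then, are a little off and sometimes report something else, mostly with a low value. They report only what shows in the picture. A call takes as long as a camera call.
- imaging.recognise(camera, name): "extent" ([left, top, width, height] in pixels, round what is visible of it).
- imaging.mark_of(camera, name): "xy" ([column, row] in pixels: a listed point, or the origin of a listed thing).
The state is a dict: "clock": time; "qpos": joint angles; "qvel": joint speeds; "joint_efforts": joint torques, N m; "eef_pos": TCP position; "tcp_rot": TCP orientation; "contact_force": force on the tool from outside, world axes, zero at the start; "wrist_torque": the same for the moment, N m; "opening": opening from 0.0 (shut) to 1.0 (fully open); "grasp_force": force on a finger pad.
Only numpy, scipy, OpenCV 4.12 (cv2) and the standard library are available. Lean on these libraries where they do the work, as an engineer would, in place of code of your own. Each camera call takes 0.05 s, during which the arm holds its last target. There are 200 camera calls.

## Working session

There is one attempt and no reset: what is moved stays moved. The work goes in short steps, Python scripts to look and compute and a tool call to move; the robot and the scene stay as the last step left them, time stands still between calls to the robot, and variables do not carry over. Pictures are saved under pics/ and viewed, at most 10 in all, crops included, and the job is handed in when it is done.

Besides the shell and the picture viewer there is one more tool, called after ">>>" as a command line: name --argument value ..., lists and objects as JSON in quotes. step_arm: Moves the arm, as the interface text tells. Its arguments: {"type":"object","properties":{"moves":{"type":"array"},"squeeze":{"type":"number"}},"required":["moves"]}

```bash
mkdir -p pics; python3 - <<'E'
from rig import telemetry, imaging, r
import cv2
print(telemetry.sense())
a=imaging.grab_frame("scene");b=imaging.grab_frame("top")
cv2.imwrite("pics/a.png",a[:,:,::-1]);cv2.imwrite("pics/b.png",b[:,:,::-1])
for c in ("scene","top"):
    k=imaging.calibration(c);print(c,k)
    for n in ["case","lid_handle","lid_hinge","latch_post","latch_pivot","mat","tray","tray_lip","tray_grip","boss_a_center","flask","bottle","beaker"]:
        print(n,[(round(d["conf"],2),[round(v) for v in d["xy"]]) for d in imaging.mark_of(c,n)][:4])
print(telemetry.sense()["clock"])
E
```

```text
{'clock': 0.0, 'qpos': array([ 1.21558755e+00,  3.53677028e-01,  1.63413718e+00,  3.44339612e-05,
        1.15521281e+00, -2.38619575e-03]), 'qvel': array([ 8.27654627e-04, -3.71968514e-04,  9.94135900e-04, -2.36332894e-03,
        3.32825646e-04,  9.55582758e-06]), 'joint_efforts': array([ 2.00885210e-03, -6.05253267e+01, -3.42074203e+01,  7.54795565e-05,
        9.28479829e-03,  7.20479829e-05]), 'eef_pos': array([215.76426795, 586.01168395, 199.24238332]), 'tcp_rot': array([-3.14015837e+00, -3.49055822e-05,  2.78875612e+00]), 'contact_force': array([-0.09244889, -0.29305201,  0.61613443]), 'wrist_torque': array([ 0.01139799, -0.01981186,  0.01049883]), 'grasp_force': 0.0, 'opening': 1.0046408152027233}
scene {'fx': 415.9307926247989, 'fy': 415.9307926247989, 'cx': 277.7498541407162, 'cy': 209.51019299105047, 'cam_to_world': array([[ 6.93915720e-01, -4.38637474e-01,  5.71032521e-01,
         1.05525212e+03],
       [ 7.20027666e-01,  4.29760288e-01, -5.44854343e-01,
        -4.86545733e+02],
       [-6.41356791e-03,  7.89242207e-01,  6.14048536e-01,
         6.30648508e+02],
      
[... 794 characters left out ...]
    [-9.99921880e-01, -2.16584769e-03, -1.23103117e-02,
        -1.06519592e+01],
       [-1.24791267e-02,  1.16929289e-01,  9.93061837e-01,
         9.55646961e+02],
       [ 0.00000000e+00,  0.00000000e+00,  0.00000000e+00,
         1.00000000e+00]])}
case [(0.95, [297, 205])]
lid_handle [(0.91, [302, 225])]
lid_hinge [(0.59, [305, 171])]
latch_post [(0.78, [302, 268]), (0.33, [304, 171])]
latch_pivot [(0.74, [297, 237])]
mat [(0.49, [409, 261])]
tray [(0.98, [410, 262])]
tray_lip [(0.97, [405, 226]), (0.74, [408, 238]), (0.31, [406, 238])]
tray_grip [(0.93, [415, 267])]
boss_a_center [(0.77, [409, 238])]
flask [(0.61, [151, 255])]
bottle [(0.9, [170, 174])]
beaker [(0.78, [407, 176])]
1.4
```

View pics/a.png

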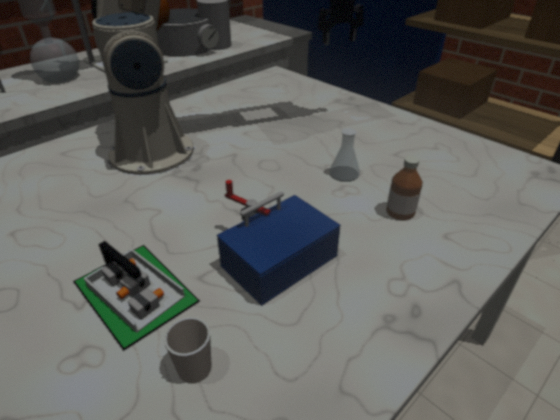

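View pics/b.png

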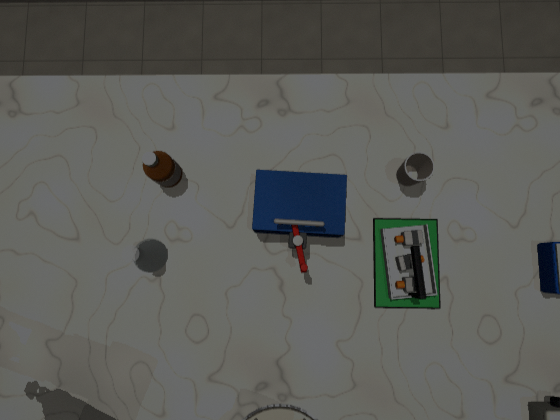

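The pictures are dim. The top view has +x up and +y left. It shows the case at about (300,203) with its red latch at (298,237)–(303,270), and the mat and tray to the right at (407,263). The beaker is at (418,167), the flask at (151,255) and the bottle at (163,170).

```bash
cat > h.py <<'E'
import numpy as np, cv2
from rig import telemetry, imaging, r
from scipy.spatial.transform import Rotation as R
def ray(c,px,k=None):
    k=k or imaging.calibration(c);T=k["cam_to_world"]
    d=T[:3,:3]@np.array([(px[0]-k["cx"])/k["fx"],-(px[1]-k["cy"])/k["fy"],-1.])
    return T[:3,3],d/np.linalg.norm(d)
def plane(c,px,z,k=None):
    o,d=ray(c,px,k);return o+d*(z-o[2])/d[2]
def tri(rays):
    A=sum(np.eye(3)-np.outer(d,d) for o,d in rays);b=sum((np.eye(3)-np.outer(d,d))@o for o,d in rays)
    p=np.linalg.solve(A,b);return p,[np.linalg.norm((np.eye(3)-np.outer(d,d))@(p-o)) for o,d in rays]
def pose():
    s=telemetry.sense();return s["eef_pos"],R.from_euler("xyz",s["tcp_rot"])
def go(p,rpy):
    "shift/turn in move units from present pose"
    p0,R0=pose();print("shift",np.round(R0.inv().apply(np.array(p)-p0)/200,3),"turn",np.round((R0.inv()*R.from_euler("xyz",rpy)).as_rotvec()/np.radians(45),3))
E
python3 - <<'E'
from h import *
np.set_printoptions(precision=1,suppress=True)
f=imaging.grab_frame("top");
S={"lid_handle":((262,206),(302,225)),"post":((228,185),(302,268)),"pivot":((251,195),(297,237)),"tlip":((159,316),(405,226)),"tgrip":((125,265),(415,267))}
for n,(a,b) in S.items(): print(n,*tri([ray("scene",a),ray("top",b)]))
hsv=cv2.cvtColor(f,cv2.COLOR_RGB2HSV)
def rect(m,z):
    m=cv2.morphologyEx(m,cv2.MORPH_OPEN,np.ones((3,3)))
    c=max([c for c in cv2.findContours(m,0,2)[0] if c[:,0,0].max()<520],key=cv2.contourArea)
    P=np.array([plane("top",p,z)[:2] for p in c[:,0]],np.float32)
    print(cv2.minAreaRect(P),"\n",cv2.boxPoints(cv2.minAreaRect(P)))
print("lid");m=cv2.inRange(hsv,(105,120,40),(130,255,255));rect(m,88)
print("mat");m=cv2.inRange(hsv,(45,120,30),(75,255,255));rect(m,4)
for n,px,z in(("beaker",(407,176),0),("flask",(151,255),0),("bottle",(170,174),0)):print(n,plane("top",px,z))
# zoom
for n,(x0,y0,x1,y1) in {"c":(230,150,450,320)}.items():
    cv2.imwrite("pics/c.png",cv2.convertScaleAbs(cv2.resize(f[y0:y1,x0:x1,::-1],None,fx=3.5,fy=3.5,interpolation=cv2.INTER_CUBIC),alpha=1.8))
E
```

```text
lid_handle [545.4 -49.1 117.7] [np.float64(3.5662139014275875), np.float64(3.566213901427567)]
post [448.6 -52.3 123.9] [np.float64(1.8892073294294531), np.float64(1.8892073294295633)]
pivot [514.3 -42.6 126.6] [np.float64(2.8501174202366766), np.float64(2.850117420236734)]
tlip [ 552.1 -311.1    7. ] [np.float64(0.1739479489269674), np.float64(0.17394794892690296)]
tgrip [ 451.7 -311.2   66.8] [np.float64(0.16597509390051554), np.float64(0.16597509390055695)]
lid
((600.0624389648438, -47.57732391357422), (208.14480590820312, 138.52003479003906), 86.35155487060547) 
 [[ 524.3 -147. ]
 [ 662.6 -155.8]
 [ 675.8   51.9]
 [ 537.6   60.7]]
mat
((463.27490234375, -311.356201171875), (152.00904846191406, 214.95352172851562), 88.42826080322266) 
 [[ 353.8 -384.4]
 [ 568.6 -390.3]
 [ 572.8 -238.3]
 [ 357.9 -232.4]]
beaker [ 679.6 -323.5    0. ]
flask [481.5 318.   -0. ]
bottle [687.  277.2  -0. ]
```

View pics/c.png

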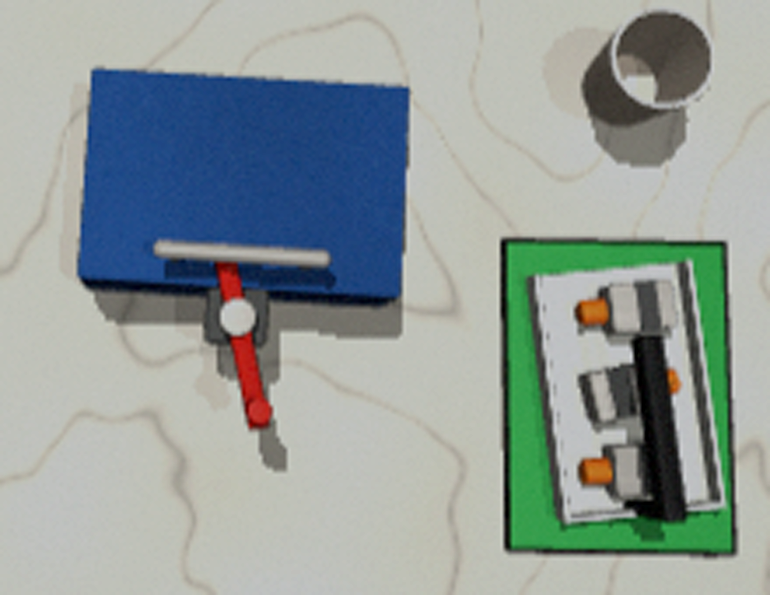

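```bash
cat >> h.py <<'E'
def Rd(a,tilt=0,axis=(0,1,0)):
    "tool down with its y along azimuth a, then tilted about a world axis"
    return R.from_rotvec(np.array(axis)*tilt)*R.from_euler("xyz",[np.pi,0,np.pi/2+a])
def plan(goals,p0=None,R0=None,per=None):
    "goals: (p,R) each a separate call, split when over limits"
    if p0 is None: p0,R0=pose()
    p0=np.array(p0,float)
    for p,Rg in goals:
        p=np.array(p,float)
        while 1:
            s=R0.inv().apply(p-p0)/200;w=(R0.inv()*Rg).as_rotvec()/np.radians(45)
            f=min(1,1/max(abs(s).max(),abs(w).max(),1e-9))
            rows=max(np.linalg.norm(s*f)*4,np.linalg.norm(w*f)*45/8.59)
            print("turn",np.round(w*f,3).tolist(),"shift",np.round(s*f,3).tolist(),"rows>=%.1f"%rows)
            p0=p0+R0.apply(s*f*200);R0=R0*R.from_rotvec(w*f*np.radians(45))
            if f>.999:break
E
python3 - <<'E'
from h import *
plan([((451,-52,200),Rd(-.7)),((451,-52,104),Rd(-.7))])
c,piv=0,np.array([510.2,-41.8])
q=Rd(-.7);b=np.array([451,-52])
for th in (.23,.4,.6,.8,1.,1.2,1.4,1.6,1.72):
    f=np.radians(176.4)+th;p=piv+60*np.array([np.cos(f),np.sin(f)]);print(th,p,np.round(q.inv().apply([*(p-b),0])/200,3))
E
```

```text
turn [0.0, -0.0, 0.943] shift [-0.852, -1.0, -0.0] rows>=5.3
turn [0.0, -0.0, 0.723] shift [-1.0, -0.125, -0.0] rows>=4.0
turn [0.0, -0.0, 0.776] shift [-0.976, 0.464, 0.0] rows>=4.3
turn [-0.0, -0.0, -0.0] shift [0.0, -0.0, 0.48] rows>=1.9
0.23 [451.03640516 -51.78343859] [ 0.001 -0.001 -0.   ]
0.4 [453.57828377 -61.64896095] [-0.029  0.041  0.   ]
0.6 [458.65032813 -72.5023017 ] [-0.054  0.095  0.   ]
0.8 [465.77749523 -82.13163858] [-0.068  0.154  0.   ]
1.0 [474.67564742 -90.15308029] [-0.07   0.213  0.   ]
1.2 [484.99004344 -96.24683728] [-0.06   0.273  0.   ]
1.4 [ 496.30948087 -100.16997069] [-0.038  0.328  0.   ]
1.6 [ 508.18268947 -101.76607756] [-0.006  0.379  0.   ]
1.72 [ 515.37586819 -101.57633636] [0.018 0.406 0.   ]
```

>>> step_arm --moves '[[[0,0,0.943],[-0.852,-1.0,0],0],[[0,0,0.943],[-0.852,-1.0,0],-0.3],[[0,0,0.943],[-0.852,-1.0,0],-0.3],[[0,0,0.943],[-0.852,-1.0,0],-0.3],[[0,0,0.943],[-0.852,-1.0,0],-0.3],[[0,0,0.943],[-0.852,-1.0,0],-0.3],[[0,0,0.943],[-0.852,-1.0,0],-0.3]]'

```text
clock: 2.15
eef_pos: [307.4, 338.6, 200.3]
tcp_rot: [3.141, -0.0, 2.047]
contact_force: [-0.1, 1.0, 0.5]
opening: 0.35
grasp_force: 0.0
```

>>> step_arm --moves '[[[0,0,0.723],[-1.0,-0.125,0],-0.3],[[0,0,0.723],[-1.0,-0.125,0],-0.3],[[0,0,0.723],[-1.0,-0.125,0],-0.3],[[0,0,0.723],[-1.0,-0.125,0],-0.3],[[0,0,0.723],[-1.0,-0.125,0],-0.3]]'

```text
clock: 2.65
eef_pos: [378.4, 147.7, 200.3]
tcp_rot: [3.14, 0.001, 1.473]
contact_force: [0.5, 0.8, -0.2]
opening: 0.347
grasp_force: 0.0
```

>>> step_arm --moves '[[[0,0,0.776],[-0.976,0.464,0],-0.3],[[0,0,0.776],[-0.976,0.464,0],-0.3],[[0,0,0.776],[-0.976,0.464,0],-0.3],[[0,0,0.776],[-0.976,0.464,0],-0.3],[[0,0,0.776],[-0.976,0.464,0],-0.3],[[0,0,0.776],[-0.976,0.464,0],-0.3],[[0,0,0.776],[-0.976,0.464,0],-0.3]]'

```text
clock: 3.35
eef_pos: [451.6, -50.7, 199.8]
tcp_rot: [-3.141, -0.0, 0.873]
contact_force: [-0.1, -0.1, -0.4]
opening: 0.352
grasp_force: 0.0
```

```bash
python3 - <<'E'
from h import *
w=imaging.grab_frame("wrist");k=imaging.calibration("wrist")
s=telemetry.sense();print(s["clock"],s["eef_pos"],s["tcp_rot"],s["qpos"],s["opening"])
for n,z in (("latch_post",122),("latch_pivot",122),("lid_handle",123)):
    for d in imaging.mark_of("wrist",n)[:2]: print(n,d,plane("wrist",d["xy"],z,k))
cv2.imwrite("pics/d.png",cv2.convertScaleAbs(w[:,:,::-1],alpha=1.6))
plan([((451,-52,104),Rd(-.7))])
E
```

```text
3.4 [451.31028763 -50.38874232 199.7908558 ] [-3.14077355e+00 -2.08776322e-04  8.73260999e-01] [-1.15007242e-01  8.31568838e-02  1.98278649e+00  7.10047909e-04
  1.07621855e+00  5.82190791e-01] 0.3533020549914736
latch_post {'xy': [277.5, 213.4], 'conf': 0.78} [447.2469419  -50.23269981 122.        ]
latch_post {'xy': [447.5, 299.6], 'conf': 0.53} [ 513.57333545 -213.35873115  122.        ]
latch_pivot {'xy': [329.2, 154.0], 'conf': 0.86} [510.63166013 -38.80588707 122.        ]
lid_handle {'xy': [368.2, 124.2], 'conf': 0.6} [547.44779523 -39.82881621 123.        ]
turn [-0.0, -0.0, 0.003] shift [-0.006, 0.004, 0.48] rows>=1.9
```

View pics/d.png

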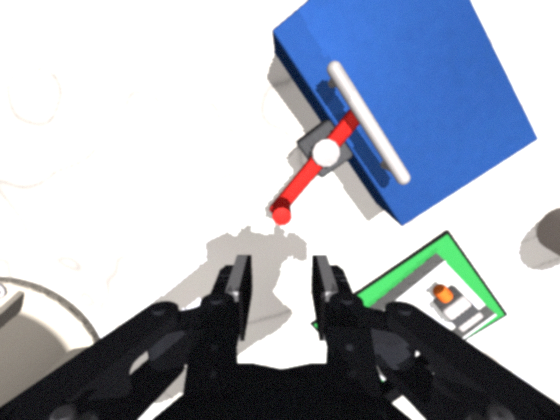

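The wrist view shows the post at (280,214), the pivot at (326,152) and the lid bar from (335,68) to (405,178). These agree with my estimates. I'll lower the open fingers around the post and swing it.

>>> step_arm --moves '[[[0,0,0],[0,0,0.24],-0.3],[[0,0,0],[0,0,0.48],-0.3],[[0,0,0],[0,0,0.48],-0.3]]'

```text
clock: 3.85
eef_pos: [446.7, -50.6, 99.7]
tcp_rot: [-3.134, 0.005, 0.873]
contact_force: [-1.2, 0.0, 0.7]
opening: 0.352
grasp_force: 0.0
```

>>> step_arm --moves '[[[0,0,0],[-0.03,0.041,0],-0.3],[[0,0,0],[-0.054,0.095,0],-0.3],[[0,0,0],[-0.068,0.154,0],-0.3],[[0,0,0],[-0.07,0.213,0],-0.3],[[0,0,0],[-0.06,0.273,0],-0.3],[[0,0,0],[-0.038,0.335,0],-0.3],[[0,0,0],[-0.006,0.395,0],-0.3],[[0,0,0],[0.01,0.42,0],-0.3]]'

```text
clock: 4.65
eef_pos: [518.7, -104.9, 104.0]
tcp_rot: [3.141, -0.001, 0.871]
contact_force: [0.6, -0.1, -0.1]
opening: 0.348
grasp_force: 0.0
```

>>> step_arm --moves '[[[0,0,0],[0,-0.02,-0.25],-0.3],[[0,0,0],[0,-0.02,-0.5],-0.3],[[0,0,0],[0,-0.02,-0.5],-0.3]]'

```text
clock: 4.95
eef_pos: [517.8, -102.4, 210.2]
tcp_rot: [3.133, -0.005, 0.871]
contact_force: [0.5, -0.2, 0.2]
opening: 0.346
grasp_force: 0.0
```

```bash
python3 - <<'E'
from h import *
w=imaging.grab_frame("top");k=imaging.calibration("wrist");imaging.grab_frame("wrist");imaging.grab_frame("scene")
s=telemetry.sense();print(s["clock"],s["eef_pos"],s["opening"])
for c in("wrist","scene"):
  for n in ("latch_post","lid_handle"):
    for d in imaging.mark_of(c,n)[:2]: print(c,n,d,plane(c,d["xy"],122))
a=-.0635;X=np.array([np.cos(a),np.sin(a),0]);Y=np.array([-X[1],X[0],0])
bar=np.array([599.8,-47.5,123])-52*X;print("bar",bar)
plan([(bar+[0,0,60],Rd(a)),(bar-[0,0,19],Rd(a))])
h=np.array([599.8,-47.5,80])+70*X
print("lift")
R0=Rd(a);p0=bar-[0,0,19]
for t in np.radians([8,16,24,32,40,48,56]):
    q=R.from_rotvec(Y*t)
    print(np.round((R0.inv()*(q*R0)).as_rotvec()/np.radians(45),3),np.round(R0.inv().apply(h+q.apply(p0-h)-p0)/200,3))
E
```

```text
5.1 [ 513.58166855 -101.68127323  203.77360159] 0.35188602778350436
wrist latch_post {'xy': [182.5, 211.2], 'conf': 0.96} [447.47003604 -48.75723501 122.        ]
wrist lid_handle {'xy': [263.1, 127.4], 'conf': 0.87} [544.9056548  -40.90749334 122.        ]
scene latch_post {'xy': [229.1, 183.6], 'conf': 0.71} [442.56352951 -47.07678777 122.        ]
scene latch_post {'xy': [196.1, 366.3], 'conf': 0.47} [ 752.45382911 -351.60022582  122.        ]
scene lid_handle {'xy': [260.7, 203.2], 'conf': 0.81} [542.95203276 -45.47303267 122.        ]
bar [547.90480328 -44.20021863 123.        ]
turn [-0.003, 0.001, -0.81] shift [0.333, -0.051, 0.098] rows>=4.2
turn [-0.0, 0.0, -0.0] shift [-0.0, -0.0, 0.395] rows>=1.6
lift
[0.178 0.    0.   ] [-0.     0.023 -0.084]
[0.356 0.    0.   ] [-0.     0.057 -0.163]
[0.533 0.    0.   ] [ 0.     0.102 -0.238]
[0.711 0.    0.   ] [-0.     0.156 -0.305]
[0.889 0.    0.   ] [-0.     0.22  -0.364]
[1.067 0.    0.   ] [-0.     0.291 -0.414]
[1.244 0.    0.   ] [-0.     0.368 -0.453]
```

```bash
python3 - <<'E'
from h import *
import time
np.set_printoptions(precision=1,suppress=True)
rs={"latch_post":[],"lid_handle":[],"latch_pivot":[]}
for c in("wrist","scene","top"):
  w=imaging.grab_frame(c)
  for n in rs:
    d=imaging.mark_of(c,n)
    if d: print(c,n,d[0]["xy"],round(d[0]["conf"],2)); rs[n].append(ray(c,d[0]["xy"]))
  if c=="wrist": W=w
  if c=="scene": S=w
for n in rs: print(n,*tri(rs[n]))
for n in rs: print(n,*tri(rs[n][:2]))
b=cv2.resize(S[140:280,180:360],(560,436),interpolation=cv2.INTER_CUBIC)
cv2.imwrite("pics/e.png",cv2.convertScaleAbs(b[:,:,::-1],alpha=1.8))
E
```

```text
wrist latch_post [186.0, 211.9] 0.92
wrist lid_handle [266.6, 125.1] 0.78
wrist latch_pivot [227.4, 155.9] 0.9
scene latch_post [229.2, 186.2] 0.79
scene lid_handle [263.4, 200.6] 0.75
scene latch_pivot [254.1, 193.5] 0.59
top latch_post [300.5, 268.7] 0.8
top lid_handle [301.0, 224.0] 0.87
top latch_pivot [297.6, 241.5] 0.95
latch_post [447.8 -50.  119. ] [np.float64(1.4718337333341918), np.float64(1.0391495775524437), np.float64(2.225394423513694)]
lid_handle [547.2 -44.5 129.9] [np.float64(3.4112182413286445), np.float64(2.179070297275203), np.float64(5.579969026942882)]
latch_pivot [509.3 -39.  125.3] [np.float64(0.6115570770901878), np.float64(4.111179496308341), np.float64(3.9040277171691478)]
latch_post [448.5 -51.5 120.1] [np.float64(0.19077604813965365), np.float64(0.19077604813968102)]
lid_handle [548.7 -42.2 129.9] [np.float64(0.6142680849408116), np.float64(0.6142680849406487)]
latch_pivot [511.4 -38.1 126.7] [np.float64(2.0937058007526255), np.float64(2.0937058007527005)]
```

View pics/e.png

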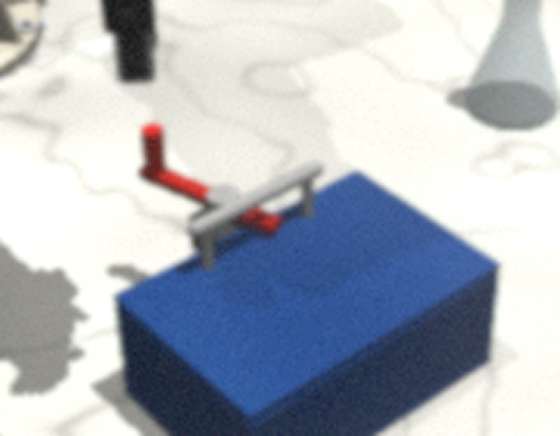

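```bash
cat >> h.py <<'E'
def proj(c,p,k=None):
    k=k or imaging.calibration(c);T=np.linalg.inv(k["cam_to_world"]);q=T[:3,:3]@np.array(p,float)+T[:3,3]
    return np.array([k["cx"]+k["fx"]*q[0]/-q[2],k["cy"]-k["fy"]*q[1]/-q[2]])
E
python3 - <<'E'
from h import *
s=telemetry.sense();p=s["eef_pos"];print(p,s["tcp_rot"],s["clock"])
for c in("scene","wrist","top"): print(c,proj(c,p))
E
```

```text
[ 513.72339894 -101.97265927  204.02064778] [ 3.14150295e+00 -4.06748024e-05  8.70814832e-01] 5.9
scene [226.53433525 174.29796473]
wrist [281.09436916 247.38374221]
top [329.93216469 235.14781033]
```

The latch did not move. The partly open fingertips stood too high and passed over the post, so I'll push it with shut fingers instead.

>>> step_arm --moves '[[[0,0,0],[-0.015,-0.277,0],-1],[[0,0,0],[-0.015,-0.554,0],-1],[[0,0,0],[-0.015,-0.554,0],-1],[[0,0,0],[-0.015,-0.554,0.2],-1],[[0,0,0],[-0.015,-0.554,0.4],-1],[[0,0,0],[-0.015,-0.554,0.485],-1],[[0,0,0],[-0.015,-0.554,0.485],-1]]'

```text
clock: 6.6
eef_pos: [425.4, -32.8, 105.1]
tcp_rot: [-3.138, 0.002, 0.871]
contact_force: [0.1, 0.5, -0.6]
opening: -0.001
grasp_force: 0.0
```

>>> step_arm --moves '[[[0,0,0],[-0.015,0.04,0],-1],[[0,0,0],[-0.03,0.07,0],-1],[[0,0,0],[-0.054,0.12,0],-1],[[0,0,0],[-0.068,0.18,0],-1]]'

```text
clock: 7.0
eef_pos: [446.8, -67.6, 107.9]
tcp_rot: [3.14, -0.001, 0.871]
contact_force: [0.3, 0.1, -0.1]
opening: -0.001
grasp_force: 0.0
```

```bash
python3 - <<'E'
from h import *
s=telemetry.sense();print(s["clock"],s["eef_pos"],s["contact_force"],s["opening"])
rs=[]
for c in("wrist","scene"):
  imaging.grab_frame(c)
  d=imaging.mark_of(c,"latch_post");print(c,d);rs.append(ray(c,d[0]["xy"]))
print(tri(rs))
E
```

```text
7.0 [446.79652672 -67.6456515  107.87015827] [ 0.33361586  0.12202128 -0.08134127] -0.000520694530520309
wrist [{'xy': [267.4, 232.7], 'conf': 0.57}]
scene [{'xy': [232.0, 184.5], 'conf': 0.96}]
(array([454.0825869 , -49.61590963, 127.11432353]), [np.float64(1.4561876497835138), np.float64(1.4561876497836543)])
```

```bash
python3 - <<'E'
from h import *
S=imaging.grab_frame("scene");W=imaging.grab_frame("wrist")
b=cv2.resize(S[140:240,170:300],(520,400),interpolation=cv2.INTER_CUBIC)
w=cv2.resize(W[60:,100:460],(280,280))
b[:280,240:][:, :]=w if False else b[:280,240:]
o=np.zeros((400,800,3),np.uint8);o[:,:520]=b;o[:280,520:]=w
cv2.imwrite("pics/f.png",cv2.convertScaleAbs(o[:,:,::-1],alpha=1.6))
E
```

```text
(no output)
```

View pics/f.png

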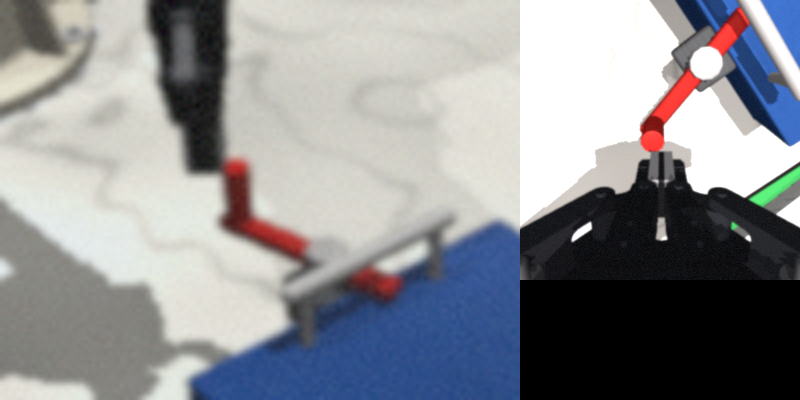

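```bash
python3 - <<'E'
from h import *
p=telemetry.sense()["eef_pos"];print(p)
for c in("scene","wrist"): print(c,proj(c,p),proj(c,p+[0,0,20]),proj(c,[448,-51,132]),proj(c,[448,-51,112]),proj(c,[448,-51,95]))
o,d=ray("scene",(221,182.5)); o2,d2=ray("wrist",(281,247))
print(tri([(o,d),(o2,d2)]))
E
```

```text
[445.5133612  -66.44033252 106.93625788]
scene [223.47755658 193.46695851] [222.66541286 185.83769788] [228.89075601 181.48321023] [229.61469679 189.13889601] [230.21473334 195.48429257]
wrist [281.1065828  247.40648085] [281.0215191  262.12660719] [265.30946768 242.65223061] [267.07033174 229.28939411] [268.29689785 219.98123532]
(array([446.72792186, -63.15212534, 131.36815126]), [np.float64(6.942023569207863), np.float64(6.942023569207785)])
```

The calibration projection puts the fingertips well above the reported TCP, so they again passed over the post. I'll back off and go 25 mm lower beside the post, which is safe because nothing stands there. Then I'll repeat the push.

>>> step_arm --moves '[[[0,0,0],[0.0,-0.18,0],-1],[[0,0,0],[0.068,-0.18,0],-1],[[0,0,0],[0.068,-0.18,0.12],-1],[[0,0,0],[0.068,-0.18,0.12],-1],[[0,0,0],[0.055,-0.14,0.12],-1],[[0,0,0],[0.04,-0.1,0.12],-1],[[0,0,0],[0.02,-0.05,0.12],-1]]'

```text
clock: 8.0
eef_pos: [440.9, -57.8, 83.4]
tcp_rot: [-3.141, 0.0, 0.871]
contact_force: [-2.5, -0.5, -0.4]
opening: -0.003
grasp_force: 0.9
```

```bash
python3 - <<'E'
from h import *
s=telemetry.sense();print(s["clock"],s["eef_pos"],s["contact_force"],s["opening"])
S=imaging.grab_frame("scene")
d=imaging.mark_of("scene","latch_post");print(d,[plane("scene",x["xy"],119) for x in d])
W=imaging.grab_frame("wrist");d=imaging.mark_of("wrist","latch_post");print(d,[plane("wrist",x["xy"],119) for x in d])
b=cv2.resize(S[140:240,170:300],(520,400),interpolation=cv2.INTER_CUBIC)
o=np.zeros((400,800,3),np.uint8);o[:,:520]=b;o[:280,520:]=cv2.resize(W[60:,100:460],(280,280))
cv2.imwrite("pics/g.png",cv2.convertScaleAbs(o[:,:,::-1],alpha=1.6))
E
```

```text
8.0 [440.88088775 -57.78137118  83.40341063] [-2.53131925 -0.46407072 -0.42456396] -0.0032841873940999146
[{'xy': [224.5, 185.9], 'conf': 0.88}, {'xy': [279.0, 259.3], 'conf': 0.62}] [array([438.88037208, -57.13060572, 119.        ]), array([ 682.32595327, -128.6869098 ,  119.        ])]
[{'xy': [325.3, 282.9], 'conf': 0.71}] [array([455.9194055 , -74.66091305, 119.        ])]
```

View pics/g.png

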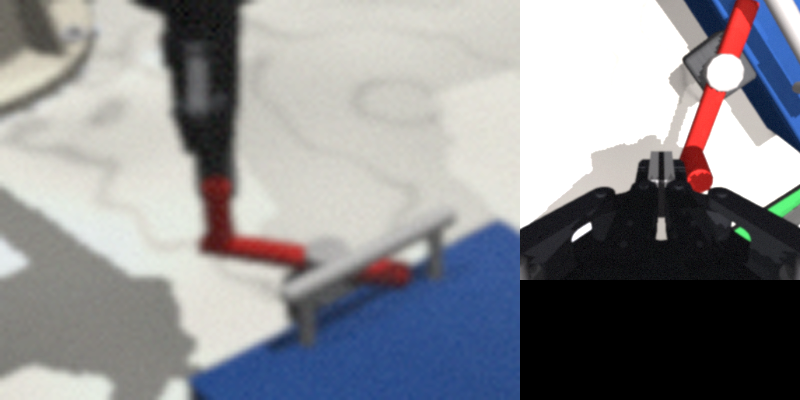

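The push now works: the post has moved and sits to the right of the fingertips in the wrist view. I'll continue the arc.

>>> step_arm --moves '[[[0,0,0],[-0.01,0.04,0],-1],[[0,0,0],[-0.018,0.08,0],-1],[[0,0,0],[-0.02,0.13,0],-1],[[0,0,0],[-0.01,0.19,0],-1],[[0,0,0],[0.012,0.245,0],-1],[[0,0,0],[0.045,0.3,0],-1],[[0,0,0],[0.055,0.315,0],-1],[[0,0,0],[0.055,0.315,0],-1]]'

```text
clock: 9.0
eef_pos: [496.7, -89.1, 82.8]
tcp_rot: [3.142, -0.0, 0.871]
contact_force: [-0.3, 1.1, 0.3]
opening: -0.001
grasp_force: 0.0
```

```bash
python3 - <<'E'
from h import *
s=telemetry.sense();print(s["clock"],s["eef_pos"],s["contact_force"])
rs=[]
for c in ("scene","wrist"):
    S=imaging.grab_frame(c)
    d=imaging.mark_of(c,"latch_post");print(d,[plane(c,x["xy"],119) for x in d])
piv=np.array([510.4,-41]);
for d,c in ((imaging.mark_of("scene","latch_post"),"scene"),(d,"wrist")):
    if d:
        v=plane(c,d[0]["xy"],119)[:2]-piv;print(c,np.linalg.norm(v),(np.arctan2(v[1],v[0])-np.radians(176.4))%6.283)
E
```

```text
9.0 [496.67472189 -89.07541105  82.8279121 ] [-0.33485608  1.06931296  0.25052444]
[{'xy': [233.1, 204.4], 'conf': 0.67}] [array([503.5560292, -85.7794474, 119.       ])]
[{'xy': [467.7, 340.7], 'conf': 0.74}, {'xy': [327.5, 272.2], 'conf': 0.68}] [array([ 547.04003534, -181.08472948,  119.        ]), array([ 514.95006292, -101.91938076,  119.        ])]
scene 45.29943538133527 1.4817792001436327
wrist 144.84384232503538 1.8889110294359641
```

```bash
python3 - <<'E'
from h import *
p0,R0=pose();a=-.0635
plan([((487,-81,185),R0),((548.8,-23.5,160),Rd(a)),((548.8,-23.5,91),Rd(a))])
E
```

```text
turn [0.0, 0.0, 0.0] shift [0.002, -0.06, -0.509] rows>=2.1
turn [0.001, -0.0, -0.81] shift [0.419, 0.051, 0.125] rows>=4.2
turn [-0.0, -0.0, -0.0] shift [-0.0, -0.0, 0.345] rows>=1.4
```

>>> step_arm --moves '[[[0,0,0],[0,-0.06,0],-1],[[0,0,0],[0,-0.06,-0.25],-0.43],[[0,0,0],[0,-0.06,-0.51],-0.43]]'

```text
clock: 9.55
eef_pos: [484.4, -80.5, 182.9]
tcp_rot: [-3.138, 0.002, 0.871]
contact_force: [0.8, -0.3, -0.2]
opening: 0.282
grasp_force: 0.0
```

>>> step_arm --moves '[[[0,0,-0.81],[0.419,0.051,0.125],-0.43],[[0,0,-0.81],[0.419,0.051,0.125],-0.43],[[0,0,-0.81],[0.419,0.051,0.125],-0.43],[[0,0,-0.81],[0.419,0.051,0.125],-0.43],[[0,0,-0.81],[0.419,0.051,0.125],-0.43],[[0,0,-0.81],[0.419,0.051,0.125],-0.43]]'

```text
clock: 10.15
eef_pos: [547.8, -23.4, 157.9]
tcp_rot: [-3.141, -0.0, 1.508]
contact_force: [0.0, -0.8, 0.4]
opening: 0.284
grasp_force: 0.0
```

```bash
python3 - <<'E'
from h import *
W=imaging.grab_frame("wrist")
s=telemetry.sense();print(s["clock"],s["eef_pos"],s["tcp_rot"],s["opening"],s["qpos"])
for n in("lid_handle","latch_post","latch_pivot"):
  for d in imaging.mark_of("wrist",n)[:2]: print(n,d,plane("wrist",d["xy"],122))
print(proj("wrist",[548.8,-23.5,123]))
cv2.imwrite("pics/i.png",cv2.convertScaleAbs(W[:,:,::-1],alpha=1.4))
E
```

```text
10.2 [547.86229485 -23.50457664 157.9131556 ] [-3.14121899e+00 -1.55942923e-05  1.50606154e+00] 0.28703494066983276 [-4.56269554e-02  2.80810619e-01  1.83921332e+00  2.66443198e-05
  1.02194201e+00  1.90939225e-02]
lid_handle {'xy': [329.0, 206.7], 'conf': 0.64} [582.77433954 -10.77208564 122.        ]
lid_handle {'xy': [282.3, 249.4], 'conf': 0.63} [548.25196242 -40.87832202 122.        ]
latch_post {'xy': [245.0, 321.7], 'conf': 0.65} [ 515.33265249 -100.41914071  122.        ]
latch_pivot {'xy': [231.5, 254.7], 'conf': 0.72} [511.1962487  -42.90780661 122.        ]
[281.12915315 227.0674383 ]
```

View pics/i.png

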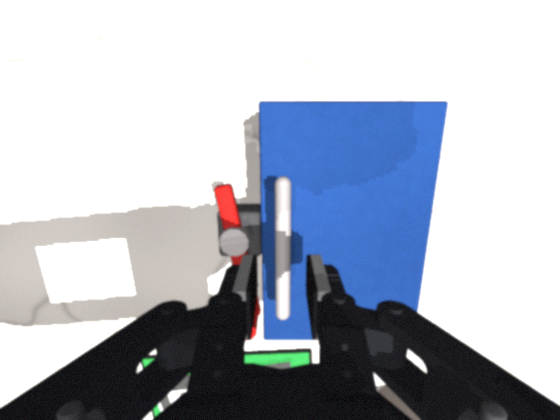

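The bar runs down column 283 between the fingers, which are centred at column 281. The latch at (228,230) is clear of the lid. I'll descend and grip.

>>> step_arm --moves '[[[0,0,0],[0,0.003,0.15],-0.43],[[0,0,0],[0,0.003,0.25],-0.43],[[0,0,0],[0,0.003,0.32],-0.43],[[0,0,0],[0,0.003,0.32],-0.43]]' --squeeze 40

```text
clock: 10.75
eef_pos: [547.8, -23.9, 92.3]
tcp_rot: [-3.138, 0.0, 1.507]
contact_force: [0.5, -0.1, 0.4]
opening: 0.283
grasp_force: 0.0
```

>>> step_arm --moves '[[[0,0,0],[0,0,0],-1],[[0,0,0],[0,0,0],-1],[[0,0,0],[0,0,0],-1],[[0,0,0],[0,0,0],-1]]'

```text
clock: 11.15
eef_pos: [548.6, -23.9, 94.4]
tcp_rot: [-3.141, 0.0, 1.507]
contact_force: [-5.2, -0.0, 1.0]
opening: 0.076
grasp_force: 36.7
```

```bash
cat > lift.py <<'E'
from h import *
import sys
a=-.0635;X=np.array([np.cos(a),np.sin(a),0]);Y=np.array([-X[1],X[0],0])
h=np.array([599.8,-47.5,80])+70*X
p0,R0=pose()
for t in np.radians([6,12,18,24,30,36,42]):
    q=R.from_rotvec(Y*t)
    print(np.round((R0.inv()*(q*R0)).as_rotvec()/np.radians(45),3),np.round(R0.inv().apply(h+q.apply(p0-h)-p0)/200,3),h+q.apply(p0-h))
E
python3 lift.py
```

```text
[ 0.133 -0.    -0.   ] [ 0.     0.011 -0.064] [550.82090207 -24.05336999 107.12879886]
[ 0.267 -0.    -0.   ] [ 0.     0.028 -0.126] [554.30897933 -24.27516108 119.56209201]
[ 0.4 -0.  -0. ] [ 0.     0.052 -0.186] [559.07496221 -24.57820843 131.5619346 ]
[ 0.533 -0.    -0.   ] [ 0.     0.082 -0.243] [565.06663362 -24.95919177 142.99685384]
[ 0.667 -0.    -0.   ] [ 0.     0.118 -0.297] [572.21834756 -25.41393699 153.74156637]
[ 0.8 -0.  -0. ] [ 0.     0.159 -0.347] [580.45174833 -25.93746179 163.67835087]
[ 0.933 -0.    -0.   ] [ 0.     0.205 -0.392] [589.6766291  -26.52403032 172.69833784]
```

>>> step_arm --moves '[[[0.133,0,0],[0,0.011,-0.064],-1],[[0.267,0,0],[0,0.028,-0.126],-1],[[0.4,0,0],[0,0.052,-0.186],-1],[[0.533,0,0],[0,0.082,-0.243],-1],[[0.667,0,0],[0,0.118,-0.297],-1],[[0.8,0,0],[0,0.159,-0.347],-1],[[0.933,0,0],[0,0.205,-0.392],-1],[[0.933,0,0],[0,0.205,-0.392],-1]]'

```text
clock: 11.95
eef_pos: [592.2, -26.7, 169.8]
tcp_rot: [-2.406, 0.0, 1.507]
contact_force: [-0.4, -0.0, -1.2]
opening: 0.002
grasp_force: 0.0
```

```bash
python3 lift.py; python3 - <<'E'
from h import *
s=telemetry.sense();print(s["qpos"],s["clock"])
imaging.grab_frame("scene");print(imaging.mark_of("scene","lid_handle"))
E
```

```text
[ 0.133 -0.     0.   ] [ 0.     0.01  -0.062] [601.99233865 -27.32169299 177.55760632]
[ 0.267 -0.     0.   ] [ 0.     0.027 -0.122] [612.54706603 -27.99282047 184.24531273]
[ 0.4 -0.   0. ] [ 0.    0.05 -0.18] [623.74162027 -28.70463166 189.79088567]
[ 0.533 -0.     0.   ] [ 0.     0.079 -0.236] [635.4533515  -29.44932779 194.1335667 ]
[ 0.667 -0.     0.   ] [ 0.     0.114 -0.288] [647.55394353 -30.21874983 197.22577649]
[ 0.8 -0.   0. ] [ 0.     0.153 -0.336] [659.91081975 -31.00446783 199.03363614]
[ 0.933 -0.     0.   ] [ 0.     0.198 -0.38 ] [672.38859563 -31.79787328 199.53733836]
[-0.05242334  0.80256216  1.15732183  0.00815446  1.9171818   0.01127634] 11.95
[]
```

```bash
python3 - <<'E'
from h import *
rs=[]
for c in("top","wrist","scene"):
  f=imaging.grab_frame(c)
  for n in("lid_handle","lid"):
    for d in imaging.mark_of(c,n)[:2] if n!="lid" else imaging.recognise(c,n)[:2]: print(c,n,d, proj(c,[547.9,-44.2,123]))
  if c=="scene":cv2.imwrite("pics/j.png",cv2.convertScaleAbs(cv2.resize(f[120:300,180:360],(600,600),interpolation=cv2.INTER_CUBIC)[:,:,::-1],alpha=1.7))
E
```

```text
wrist lid_handle {'xy': [280.5, 234.8], 'conf': 0.79} [285.1159736  238.19387653]
wrist lid {'extent': [274.6, 94.6, 217.4, 276.6], 'conf': 0.73} [285.07653288 238.21140856]
scene lid_handle {'xy': [261.5, 206.0], 'conf': 0.86} [262.78897101 203.59120298]
scene lid {'extent': [218.4, 191.5, 123.8, 85.7], 'conf': 0.8} [262.78897101 203.59120298]
scene lid {'extent': [165.2, 314.6, 49.1, 68.4], 'conf': 0.47} [262.78897101 203.59120298]
```

View pics/j.png

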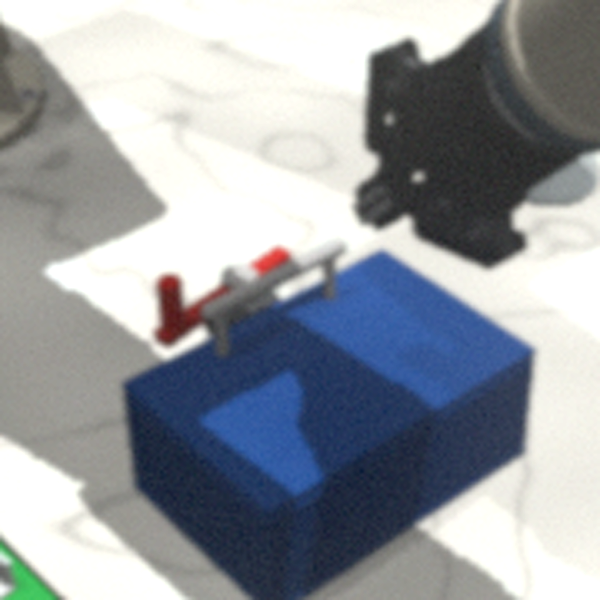

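```bash
python3 - <<'E'
from h import *
p,Rr=pose();z=Rr.apply([0,0,1]);print(p,z)
for s in(0,10,20,30,40,60):print(s,proj("scene",p-s*z))
E
```

```text
[590.0552123  -26.53358359 173.04688672] [-0.66670235  0.04256572 -0.74410761]
0 [283.67048541 188.33508907]
10 [285.98818081 186.64548995]
20 [288.3570294  184.91860018]
30 [290.77874357 183.15317142]
40 [293.25511298 181.347899  ]
60 [298.37938945 177.61230329]
```

Projecting the tool axis shows the real fingertips about 22 mm behind the reported TCP. The bar was therefore only nipped at its edge, and the lid is still shut. I'll redo the grip about 14 mm lower.

```bash
python3 - <<'E'
from h import *
plan([((548.4,-23.5,150),Rd(-.0635)),((548.4,-23.5,80),Rd(-.0635))])
E
```

```text
turn [-0.931, -0.0, -0.0] shift [0.002, -0.078, 0.225] rows>=4.9
turn [-0.0, 0.0, -0.0] shift [0.0, -0.0, 0.35] rows>=1.4
```

>>> step_arm --moves '[[[-0.931,0,0],[0.002,-0.078,0.225],-0.43],[[-0.931,0,0],[0.002,-0.078,0.225],-0.43],[[-0.931,0,0],[0.002,-0.078,0.225],-0.43],[[-0.931,0,0],[0.002,-0.078,0.225],-0.43],[[-0.931,0,0],[0.002,-0.078,0.225],-0.43],[[-0.931,0,0],[0.002,-0.078,0.225],-0.43],[[-0.931,0,0],[0.002,-0.078,0.225],-0.43]]'

```text
clock: 13.2
eef_pos: [548.0, -23.4, 150.4]
tcp_rot: [-3.14, -0.0, 1.507]
contact_force: [1.1, 0.1, 0.2]
opening: 0.281
grasp_force: 0.0
```

>>> step_arm --moves '[[[0,0,0],[0,0,0.15],-0.43],[[0,0,0],[0,0,0.27],-0.43],[[0,0,0],[0,0,0.35],-0.43],[[0,0,0],[0,0,0.35],-0.43]]' --squeeze 60

```text
clock: 13.6
eef_pos: [548.3, -23.5, 77.0]
tcp_rot: [-3.135, 0.0, 1.507]
contact_force: [-0.7, -0.1, 0.0]
opening: 0.284
grasp_force: 0.0
```

>>> step_arm --moves '[[[0,0,0],[0,0,0],-1],[[0,0,0],[0,0,0],-1],[[0,0,0],[0,0,0],-1],[[0,0,0],[0,0,0],-1]]'

```text
clock: 14.0
eef_pos: [548.7, -23.5, 79.7]
tcp_rot: [-3.14, 0.0, 1.507]
contact_force: [-0.7, 0.0, -4.0]
opening: 0.099
grasp_force: 58.4
```

```bash
python3 lift.py
```

```text
[ 0.133 -0.    -0.   ] [ 0.     0.003 -0.064] [549.34153348 -23.51171943  92.55152395]
[ 0.267 -0.    -0.   ] [ 0.     0.013 -0.127] [551.31720102 -23.63734321 105.22259022]
[ 0.4 -0.  -0. ] [ 0.     0.029 -0.189] [554.6038633  -23.84632723 117.61731251]
[ 0.533 -0.    -0.   ] [ 0.     0.052 -0.249] [559.16551095 -24.13638182 129.59989166]
[ 0.667 -0.    -0.   ] [ 0.     0.081 -0.307] [564.95216562 -24.50432908 141.03904401]
[ 0.8 -0.  -0. ] [ 0.     0.116 -0.36 ] [571.9004275  -24.9461377  151.80943983]
[ 0.933 -0.    -0.   ] [ 0.     0.156 -0.41 ] [579.93416998 -25.45696713 161.79307639]
```

>>> step_arm --moves '[[[0.133,0,0],[0,0.003,-0.064],-1],[[0.267,0,0],[0,0.013,-0.127],-1],[[0.4,0,0],[0,0.029,-0.189],-1],[[0.4,0,0],[0,0.029,-0.189],-1]]'

```text
clock: 14.4
eef_pos: [554.9, -23.8, 118.6]
tcp_rot: [-2.821, -0.0, 1.507]
contact_force: [-8.5, 0.6, 8.9]
opening: 0.097
grasp_force: 60.8
```

>>> step_arm --moves '[[[0.133,0,0],[0,0.003,-0.064],-1],[[0.267,0,0],[0,0.013,-0.127],-1],[[0.4,0,0],[0,0.029,-0.189],-1],[[0.533,0,0],[0,0.052,-0.249],-1],[[0.667,0,0],[0,0.081,-0.307],-1],[[0.667,0,0],[0,0.081,-0.307],-1]]'

```text
clock: 15.0
eef_pos: [587.8, -25.9, 171.2]
tcp_rot: [-2.291, -0.0, 1.507]
contact_force: [-8.9, 1.1, 13.6]
opening: 0.099
grasp_force: 60.4
```

```bash
python3 lift.py; python3 - <<'E'
from h import *
s=telemetry.sense();print(s["qpos"],s["clock"],s["wrist_torque"])
for c in ("scene","wrist"):
  f=imaging.grab_frame(c);print(imaging.mark_of(c,"lid_handle")[:2],imaging.recognise(c,"lid")[:1])
E
```

```text
[ 0.133 -0.     0.   ] [ 0.     0.002 -0.065] [597.78280466 -26.5229522  179.39502291]
[ 0.267 -0.     0.   ] [ 0.     0.011 -0.129] [608.55245179 -27.20774545 186.51709117]
[ 0.4 -0.   0. ] [ 0.     0.026 -0.191] [620.0060601  -27.93602872 192.47213589]
[ 0.533 -0.     0.   ] [ 0.     0.048 -0.252] [632.01814146 -28.69982276 197.19491235]
[ 0.667 -0.     0.   ] [ 0.     0.077 -0.31 ] [644.457089   -29.4907593  200.63367683]
[ 0.8 -0.   0. ] [ 0.     0.111 -0.365] [657.18661899 -30.30017267 202.75075351]
[ 0.933 -0.     0.   ] [ 0.     0.15  -0.416] [670.06726405 -31.11919476 203.52294723]
[-0.0521677   0.87063891  1.09025795  0.00983876  2.03081052  0.01188047] 15.0 [ 0.16319746  2.13788547 -0.0739642 ]
[{'xy': [286.0, 188.1], 'conf': 0.63}] [{'extent': [228.7, 175.7, 114.5, 100.7], 'conf': 0.89}]
[{'xy': [278.8, 314.6], 'conf': 0.81}] [{'extent': [243.8, 91.7, 279.8, 278.9], 'conf': 0.65}]
```

>>> step_arm --moves '[[[0.133,0,0],[0,0.002,-0.065],-1],[[0.267,0,0],[0,0.011,-0.129],-1],[[0.4,0,0],[0,0.026,-0.191],-1],[[0.533,0,0],[0,0.048,-0.252],-1],[[0.533,0,0],[0,0.048,-0.252],-1]]'

```text
clock: 15.8
eef_pos: [631.8, -28.7, 197.5]
tcp_rot: [-1.868, -0.0, 1.507]
contact_force: [-3.0, 1.8, 15.9]
opening: 0.098
grasp_force: 61.4
```

```bash
python3 lift.py; python3 - <<'E'
from h import *
s=telemetry.sense();print(s["qpos"],s["clock"],s["wrist_torque"])
E
```

```text
[0.133 0.    0.   ] [ 0.     0.002 -0.065] [644.28193899 -29.48880537 200.91128222]
[0.267 0.    0.   ] [ 0.     0.01  -0.129] [657.04138447 -30.30012093 203.04512236]
[0.4 0.  0. ] [ 0.     0.025 -0.192] [669.95352986 -31.12114598 203.83085439]
[0.533 0.    0.   ] [ 0.     0.047 -0.253] [682.876907   -31.94288522 203.25986967]
[0.667 0.    0.   ] [ 0.     0.075 -0.312] [695.66992466 -32.75633548 201.33842403]
[0.8 0.  0. ] [ 0.     0.109 -0.367] [708.19241987 -33.55258443 198.08756921]
[0.933 0.    0.   ] [ 0.     0.148 -0.418] [720.30719354 -34.32290822 193.54292228]
[-0.05349019  1.20419669  0.6422028   0.01789209  2.56912094  0.01776252] 15.8 [ 0.1728739   2.09389016 -0.24940328]
```

>>> step_arm --moves '[[[0,0,0],[0,0,0],-0.3],[[0,0,0],[0,0,0],-0.3],[[0,0,0],[0,0,-0.12],-0.3],[[-0.1,0,0],[0,0,-0.24],-0.3],[[-0.25,0,0],[0,0,-0.36],-0.3],[[-0.4,0,0],[0,0,-0.4],-0.3],[[-0.55,0,0],[0,0,-0.4],-0.3]]'

```text
clock: 16.5
eef_pos: [710.4, -33.9, 220.8]
tcp_rot: [-2.324, 0.0, 1.507]
contact_force: [-0.1, -0.0, -0.2]
opening: 0.348
grasp_force: 0.0
```

```bash
python3 - <<'E'
from h import *
s=telemetry.sense();print(s["qpos"],s["clock"],s["eef_pos"],s["tcp_rot"])
a=-.0635
plan([((700,-31,290),Rd(a)),((570,-23,270),Rd(a)),((570,-23,148),Rd(a))])
E
```

```text
[-0.05368487  1.05934768  0.58635197  0.00998279  2.31316698  0.01376902] 16.5 [710.39269686 -33.91679197 220.84386577] [-2.32426848e+00  8.70452503e-05  1.50694366e+00]
turn [-1.0, -0.0, -0.0] shift [0.011, -0.277, -0.19] rows>=5.2
turn [-0.041, -0.0, -0.0] shift [0.0, -0.002, -0.013] rows>=0.2
turn [-0.0, -0.0, 0.0] shift [-0.001, -0.651, 0.1] rows>=2.6
turn [-0.0, 0.0, -0.0] shift [0.0, 0.0, 0.61] rows>=2.4
```

>>> step_arm --moves '[[[-0.2,0,0],[0.011,-0.277,-0.19],-0.7],[[-0.5,0,0],[0.011,-0.277,-0.19],-1],[[-1,0,0],[0.011,-0.277,-0.19],-1],[[-1,0,0],[0.011,-0.277,-0.19],-1],[[-1,0,0],[0.011,-0.277,-0.19],-1],[[-1,0,0],[0.011,-0.277,-0.19],-1],[[-1,0,0],[0.011,-0.277,-0.19],-1]]'

```text
clock: 17.2
eef_pos: [697.9, -30.8, 290.7]
tcp_rot: [-3.106, -0.0, 1.507]
contact_force: [-0.1, 0.4, 0.1]
opening: 0.003
grasp_force: 0.0
```

>>> step_arm --moves '[[[-0.04,0,0],[0,-0.25,0],-1],[[-0.04,0,0],[0,-0.5,0],-1],[[-0.04,0,0],[0,-0.65,0.1],-1],[[-0.04,0,0],[0,-0.65,0.3],-1],[[-0.04,0,0],[0,-0.65,0.5],-1],[[-0.04,0,0],[0,-0.65,0.7],-1],[[-0.04,0,0],[0,-0.65,0.7],-1]]'

```text
clock: 17.9
eef_pos: [560.6, -22.2, 148.8]
tcp_rot: [-3.123, 0.0, 1.507]
contact_force: [0.2, -0.5, -0.3]
opening: -0.003
grasp_force: 0.0
```

```bash
python3 - <<'E'
from h import *
s=telemetry.sense();print(s["clock"],s["eef_pos"],s["tcp_rot"])
a=-.0635
X=np.array([np.cos(a),np.sin(a),0])
h=np.array([599.8,-47.5,80])+70*X;print("hinge",h)
rs={"lid_handle":[],"lid_hinge":[]}
for c in("scene","wrist","top"):
  imaging.grab_frame(c)
  for n in rs:
    d=imaging.mark_of(c,n);print(c,n,d[:2])
    if d and c!="wrist": rs[n].append(ray(c,d[0]["xy"]))
for n in rs:
  if len(rs[n])>1:print(n,tri(rs[n]))
E
```

```text
17.9 [560.6391972  -22.17296508 148.78041402] [-3.12301187e+00  2.22567312e-04  1.50697733e+00]
hinge [669.65891867 -51.94201338  80.        ]
scene lid_handle [{'xy': [305.9, 197.6], 'conf': 0.78}]
scene lid_hinge [{'xy': [305.0, 246.7], 'conf': 0.98}]
wrist lid_handle [{'xy': [520.1, 338.0], 'conf': 0.86}]
wrist lid_hinge [{'xy': [408.6, 234.6], 'conf': 0.68}]
top lid_handle []
top lid_hinge []
```

>>> step_arm --moves '[[[0,0,0],[0,0.12,0],-1],[[0,0,0],[0,0.22,0],-1],[[0,0,0],[0,0.31,0],-1],[[0,0,0],[0,0.4,0],-1],[[0,0,0],[0,0.48,0],-1],[[0,0,0],[0,0.54,0],-1],[[0,0,0],[0,0.54,0],-1]]'

```text
clock: 19.05
eef_pos: [672.6, -29.2, 152.5]
tcp_rot: [-3.133, -0.0, 1.507]
contact_force: [0.6, -0.3, -0.1]
opening: 0.0
grasp_force: 0.0
```

```bash
python3 - <<'E'
from h import *
s=telemetry.sense();print(s["clock"],s["eef_pos"],s["tcp_rot"])
a=-.0635
X=np.array([np.cos(a),np.sin(a),0]);Y=np.array([-X[1],X[0],0]);h=np.array([669.7,-52,80])
for c in("scene","wrist"):
  imaging.grab_frame(c);print(c,imaging.mark_of(c,"lid_handle")[:2],imaging.recognise(c,"lid")[:1])
  for t in(80,85,90,95,100,105,110):print(t,proj(c,h+R.from_rotvec(Y*np.radians(t)).apply(-122*X+[0,0,43])))
E
```

```text
19.05 [672.59187358 -29.19613967 152.52380463] [-3.13295753e+00 -1.28580789e-05  1.50699431e+00]
scene [{'xy': [328.3, 220.5], 'conf': 0.8}] [{'extent': [262.1, 172.9, 98.5, 107.8], 'conf': 0.62}]
80 [314.23487182 202.33066461]
85 [318.76948067 206.42836119]
90 [323.2331265 210.9695134]
95 [327.5755939  215.91311337]
100 [331.74680616 221.21095428]
105 [335.69790172 226.80833058]
110 [339.38232953 232.64498278]
wrist [{'xy': [402.9, 320.7], 'conf': 0.8}] [{'extent': [278.2, 83.3, 149.6, 289.8], 'conf': 0.96}]
80 [325.29841533 341.76550861]
85 [348.64340013 338.47891766]
90 [370.25340953 333.93690821]
95 [389.68782286 328.32938752]
100 [406.64206643 321.87169779]
105 [420.94838843 314.78672221]
110 [432.56348024 307.28952932]
```

The lid is at about 99°, leaning back. I'll back off, go over the tray and look.

```bash
python3 - <<'E'
from h import *
p0,R0=pose();a=.1-np.pi/2
plan([((630,-27,200),R0),((590,-24,290),R0),((442,-308,220),Rd(a))])
E
```

```text
turn [0.0, 0.0, 0.0] shift [-0.003, -0.208, -0.234] rows>=1.3
turn [0.0, 0.0, 0.0] shift [0.002, -0.205, -0.448] rows>=2.0
turn [-0.005, 0.005, 1.0] shift [-0.817, -0.36, 0.199] rows>=5.2
turn [-0.004, 0.004, 0.791] shift [-0.66, 0.256, 0.155] rows>=4.1
```

>>> step_arm --moves '[[[0,0,0],[0,-0.2,0],-1],[[0,0,0],[0,-0.25,-0.23],-1],[[0,0,0],[0,-0.35,-0.45],-1],[[0,0,0],[0,-0.41,-0.68],-1],[[0,0,0],[0,-0.41,-0.68],-1]]'

```text
clock: 19.85
eef_pos: [592.8, -24.0, 296.7]
tcp_rot: [3.14, -0.0, 1.507]
contact_force: [0.8, -0.1, 0.2]
opening: 0.002
grasp_force: 0.0
```

>>> step_arm --moves '[[[0,0,1],[-0.817,-0.36,0.2],-1],[[0,0,1],[-0.817,-0.36,0.2],-1],[[0,0,1],[-0.817,-0.36,0.2],-1],[[0,0,1],[-0.817,-0.36,0.2],0],[[0,0,1],[-0.817,-0.36,0.2],0],[[0,0,1],[-0.817,-0.36,0.2],0],[[0,0,1],[-0.817,-0.36,0.2],0]]'

```text
clock: 20.55
eef_pos: [507.9, -182.7, 249.8]
tcp_rot: [-3.135, 0.007, 0.721]
contact_force: [-0.5, 0.5, -0.2]
opening: 0.5
grasp_force: 0.0
```

>>> step_arm --moves '[[[0,0,0.79],[-0.66,0.256,0.155],0],[[0,0,0.79],[-0.66,0.256,0.155],0],[[0,0,0.79],[-0.66,0.256,0.155],0],[[0,0,0.79],[-0.66,0.256,0.155],0],[[0,0,0.79],[-0.66,0.256,0.155],0],[[0,0,0.79],[-0.66,0.256,0.155],0]]'

```text
clock: 21.15
eef_pos: [443.0, -307.7, 219.6]
tcp_rot: [-3.14, 0.009, 0.105]
contact_force: [0.5, 0.1, -0.4]
opening: 0.499
grasp_force: 0.0
```

```bash
python3 - <<'E'
from h import *
np.set_printoptions(precision=2,suppress=True)
s=telemetry.sense();print(s["clock"],s["eef_pos"],s["tcp_rot"],s["qpos"])
rs={}
for c in("wrist","top","scene"):
  W=imaging.grab_frame(c)
  if c=="wrist":cv2.imwrite("pics/k.png",cv2.convertScaleAbs(W[:,:,::-1],alpha=1.1))
  for n,z in(("tray_grip",76),("tray_lip",8),("tray",4),("mat",0)):
    d=imaging.mark_of(c,n)
    if d: print(c,n,d[0]["conf"],d[0]["xy"],plane(c,d[0]["xy"],z));rs.setdefault(n,[]).append(ray(c,d[0]["xy"]))
for n in rs:
  if len(rs[n])>1:print(n,tri(rs[n]))
E
```

```text
21.15 [ 443.04 -307.69  219.59] [-3.14  0.01  0.11] [-0.61  0.21  1.79 -0.01  1.15  0.86]
wrist tray_grip 0.74 [288.9, 181.1] [ 454.38 -313.13   76.  ]
wrist tray_lip 0.68 [285.8, 84.7] [ 551.27 -299.89    8.  ]
wrist tray 0.79 [287.1, 155.6] [ 471.07 -310.52    4.  ]
top tray_grip 0.84 [415.5, 267.9] [ 449.57 -309.3    76.  ]
top tray_lip 0.85 [404.7, 221.8] [ 562.3  -310.61    8.  ]
top tray 0.63 [406.6, 263.1] [ 460.98 -312.55    4.  ]
scene tray_grip 0.96 [121.7, 262.3] [ 450.82 -314.99   76.  ]
scene tray_lip 0.6 [159.6, 316.3] [ 554.35 -310.81    8.  ]
scene tray 0.65 [134.1, 291.8] [ 464.57 -314.25    4.  ]
scene mat 0.68 [146.3, 304.9] [ 506.74 -312.6     0.  ]
tray_grip (array([ 450.76, -312.78,   73.06]), [np.float64(3.000212239369264), np.float64(2.636630890413743), np.float64(2.750875624569246)])
tray_lip (array([ 556.25, -306.83,   10.85]), [np.float64(8.675362206879884), np.float64(6.2284568295044), np.float64(4.634969427304398)])
tray (array([ 465.33, -312.53,    2.89]), [np.float64(5.897606892523026), np.float64(4.35478168113357), np.float64(2.0973802618169457)])
```

View pics/k.png

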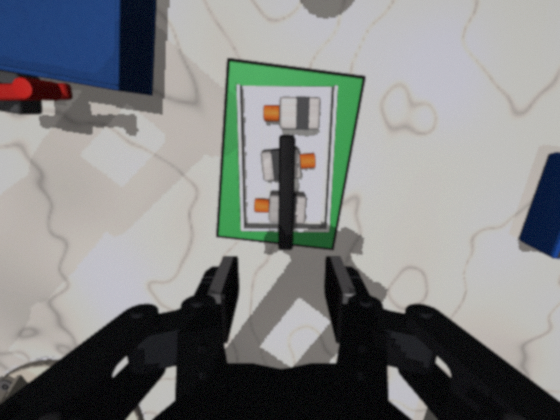

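The wrist view has the tray square to the gripper, with its handle on column 287 (rows 135–245) and three boss heads at rows 112, 163 and 208. I'll move over the grip point and descend.

```bash
python3 - <<'E'
from h import *
a=.105-np.pi/2
plan([((453.5,-312.5,40),Rd(a))])
E
```

```text
turn [-0.002, 0.012, -0.005] shift [0.06, 0.029, 0.897] rows>=3.6
```

>>> step_arm --moves '[[[0,0.012,0],[0.06,0.029,0.2],0],[[0,0.012,0],[0.06,0.029,0.4],0],[[0,0.012,0],[0.06,0.029,0.6],0],[[0,0.012,0],[0.06,0.029,0.75],0],[[0,0.012,0],[0.06,0.029,0.85],0],[[0,0.012,0],[0.06,0.029,0.897],0],[[0,0.012,0],[0.06,0.029,0.897],0]]' --squeeze 90

```text
clock: 22.6
eef_pos: [453.0, -312.1, 39.0]
tcp_rot: [-3.139, 0.001, 0.101]
contact_force: [0.7, -0.5, -0.1]
opening: 0.498
grasp_force: 0.0
```

>>> step_arm --moves '[[[0,0,0],[0,0,0],-1],[[0,0,0],[0,0,0],-1],[[0,0,0],[0,0,0],-1],[[0,0,0],[0,0,0],-1]]'

```text
clock: 23.0
eef_pos: [454.4, -313.1, 41.6]
tcp_rot: [-3.142, -0.002, 0.101]
contact_force: [-1.2, 1.1, 6.3]
opening: 0.158
grasp_force: 88.9
```

>>> step_arm --moves '[[[0,0,0],[0,0,-0.03],-1],[[0,0,0],[0,0,-0.1],-1],[[0,0,0],[0,0,-0.1],-1]]'

```text
clock: 23.3
eef_pos: [454.7, -313.4, 62.2]
tcp_rot: [3.141, -0.003, 0.101]
contact_force: [0.9, -0.2, -4.6]
opening: 0.156
grasp_force: 88.2
```

```bash
python3 - <<'E'
from h import *
np.set_printoptions(precision=2,suppress=True)
s=telemetry.sense();print(s["clock"],s["eef_pos"],s["tcp_rot"],s["wrist_torque"],s["contact_force"])
p,Rr=pose();rs={}
for c in("wrist","scene","top"):
  imaging.grab_frame(c)
  for n in("tray_lip","tray_grip","boss_a_center"):
    d=imaging.mark_of(c,n);print(c,n,[(round(x["conf"],2),x["xy"]) for x in d][:3])
    if d and n[0]=="t":rs.setdefault(n,[]).append(ray(c,d[0]["xy"]))
for n in rs:
  q,e=tri(rs[n]);print(n,q,e,"tool",Rr.inv().apply(q-p))
E
```

```text
23.3 [ 454.71 -313.37   62.16] [ 3.14 -0.    0.1 ] [-0.02  0.01  0.01] [ 0.89 -0.23 -4.64]
wrist tray_lip [(0.67, [280.9, 80.4])]
wrist tray_grip [(0.89, [282.8, 272.0])]
wrist boss_a_center [(0.97, [289.9, 133.3])]
scene tray_lip [(0.66, [160.9, 307.0])]
scene tray_grip [(0.68, [116.0, 257.0])]
scene boss_a_center []
top tray_lip [(0.85, [407.3, 228.3])]
top tray_grip [(0.67, [420.5, 264.8])]
top boss_a_center [(0.65, [410.4, 238.8]), (0.52, [407.0, 175.9]), (0.34, [324.4, 234.6])]
tray_lip [ 548.38 -305.01   25.9 ] [np.float64(3.1894132836240843), np.float64(3.805390214005964), np.float64(6.716480595710392)] tool [93.94  1.12 36.5 ]
tray_grip [ 454.37 -316.45   94.35] [np.float64(3.679872138501938), np.float64(6.076029810230072), np.float64(2.848565028172248)] tool [ -0.57   3.05 -32.2 ]
```

Tray lifted; the load reads 4.6 N, as expected. Now I'll carry it slowly to the −y side of the case, turned so the lip faces across it.

>>> step_arm --moves '[[[0,0,0],[0,0,-0.04],-1],[[0,0,0],[0,0,-0.1],-1],[[0,0,0],[0,0,-0.18],-1],[[0,0,0],[0,0,-0.27],-1],[[0,0,0],[0,0,-0.36],-1],[[0,0,0],[0,0,-0.44],-1],[[0,0,0],[0,0,-0.5],-1],[[0,0,0],[0,0,-0.52],-1]]'

```text
clock: 24.7
eef_pos: [454.3, -313.2, 166.0]
tcp_rot: [3.141, -0.002, 0.101]
contact_force: [-0.2, 0.4, -4.5]
opening: 0.154
grasp_force: 88.3
```

```bash
cat > pour.py <<'E'
from h import *
from scipy.spatial.transform import Slerp
a=-.0635;X=np.array([np.cos(a),np.sin(a),0]);Y=np.array([-X[1],X[0],0]);C=np.array([599.8,-47.5,0])
LT=np.array([95,0,33.6])
def pp(th,ly,z,lx=0):
    Rt=R.from_rotvec(-X*np.radians(th))*Rd(a);return C+lx*X+ly*Y+[0,0,z]-Rt.apply(LT),Rt
def rows(g,ease,p0,R0):
    p,Rg=g;sl=Slerp([0,1],R.concatenate([R0,Rg]))
    for t in ease:
        q=sl(t);print("[%s, %s, -1],"%(np.round((R0.inv()*q).as_rotvec()/np.radians(45),3).tolist(),np.round(R0.inv().apply((p-p0)*t)/200,3).tolist()))
    print()
E
python3 - <<'E'
from pour import *
p0,R0=pose();g=pp(0,-40,130);print(p0,g[0],g[1].as_euler("xyz"),telemetry.sense()["contact_force"])
sl=Slerp([0,1],R.concatenate([R0,g[1]]));mid=((p0+g[0])/2,sl(.5))
rows(mid,[.05,.15,.28,.42,.56,.7,.85,1],p0,R0)
rows(g,[.15,.3,.44,.58,.72,.85,.95,1],*mid)
E
```

```text
[ 454.31556063 -313.23034296  166.0350796 ] [ 591.23325992 -182.22791457  163.6       ] [3.14159265 0.         1.50729633] [-0.24990841  0.44550557 -4.52007217]
[[0.0, -0.0, -0.045], [0.019, -0.015, 0.0], -1],
[[0.0, -0.0, -0.134], [0.056, -0.044, 0.001], -1],
[[0.0, -0.0, -0.251], [0.105, -0.082, 0.002], -1],
[[0.0, -0.0, -0.376], [0.157, -0.122, 0.003], -1],
[[0.001, -0.001, -0.501], [0.209, -0.163, 0.004], -1],
[[0.001, -0.001, -0.627], [0.262, -0.204, 0.005], -1],
[[0.001, -0.001, -0.761], [0.318, -0.248, 0.006], -1],
[[0.001, -0.001, -0.895], [0.374, -0.291, 0.007], -1],

[[0.0, -0.0, -0.134], [0.071, 0.003, 0.001], -1],
[[0.0, -0.0, -0.269], [0.142, 0.006, 0.002], -1],
[[0.001, -0.0, -0.394], [0.208, 0.009, 0.003], -1],
[[0.001, -0.001, -0.519], [0.275, 0.011, 0.004], -1],
[[0.001, -0.001, -0.645], [0.341, 0.014, 0.005], -1],
[[0.001, -0.001, -0.761], [0.402, 0.016, 0.006], -1],
[[0.001, -0.001, -0.85], [0.45, 0.018, 0.006], -1],
[[0.001, -0.001, -0.895], [0.473, 0.019, 0.007], -1],
```

>>> step_arm --moves '[[[0,0,-0.045],[0.019,-0.015,0],-1],[[0,0,-0.134],[0.056,-0.044,0],-1],[[0,0,-0.251],[0.105,-0.082,0],-1],[[0,0,-0.376],[0.157,-0.122,0],-1],[[0,0,-0.501],[0.209,-0.163,0],-1],[[0,0,-0.627],[0.262,-0.204,0],-1],[[0,0,-0.761],[0.318,-0.248,0],-1],[[0,0,-0.895],[0.374,-0.291,0],-1]]'

```text
clock: 25.5
eef_pos: [522.1, -246.2, 163.0]
tcp_rot: [-3.139, -0.001, 0.81]
contact_force: [-0.7, -0.3, -4.5]
opening: 0.157
grasp_force: 88.3
```

>>> step_arm --moves '[[[0,0,-0.134],[0.071,0.003,0],-1],[[0,0,-0.269],[0.142,0.006,0],-1],[[0,0,-0.394],[0.208,0.009,0],-1],[[0,0,-0.519],[0.275,0.011,0],-1],[[0,0,-0.645],[0.341,0.014,0],-1],[[0,0,-0.761],[0.402,0.016,0],-1],[[0,0,-0.85],[0.45,0.018,0],-1],[[0,0,-0.895],[0.473,0.019,0],-1]]'

```text
clock: 26.3
eef_pos: [590.6, -180.7, 163.0]
tcp_rot: [-3.14, -0.002, 1.511]
contact_force: [-0.6, 0.1, -3.2]
opening: 0.161
grasp_force: 88.3
```

```bash
python3 - <<'E'
from pour import *
np.set_printoptions(precision=2,suppress=True)
s=telemetry.sense();print(s["clock"],s["eef_pos"],s["tcp_rot"],s["qpos"],s["contact_force"])
rs={}
for c in("wrist","scene","top"):
  imaging.grab_frame(c)
  for n in("tray_lip","case_in","latch_post"):
    d=imaging.mark_of(c,n);print(c,n,[(round(x["conf"],2),x["xy"]) for x in d][:2])
    if d and d[0]["conf"]>.5:rs.setdefault(n,[]).append(ray(c,d[0]["xy"]))
for n in rs:
  if len(rs[n])>1:
    q,e=tri(rs[n]);v=q-C;print(n,q,np.round(e,1),"case",v@X,v@Y)
p0,R0=pose()
seq=[(5,-40,120),(10,-40,112),(15,-40,105),(20,-40,102),(23,-40,102),(26,-40,100),(29,-40,98)]
for k in seq:
    p,Rg=pp(*k);print("[%s, %s, -1],"%(np.round((R0.inv()*Rg).as_rotvec()/np.radians(45),3).tolist(),np.round(R0.inv().apply(p-p0)/200,3).tolist()))
E
```

```text
26.3 [ 590.55 -180.68  163.03] [-3.14 -0.    1.51] [-0.3   0.38  1.68  0.    1.08 -0.24] [-0.65  0.11 -3.18]
wrist tray_lip [(0.92, [283.0, 79.3]), (0.64, [285.9, 214.7])]
wrist case_in [(0.63, [283.2, 49.2]), (0.19, [379.9, 25.5])]
wrist latch_post [(0.79, [158.2, 115.5])]
scene tray_lip []
scene case_in []
scene latch_post []
top tray_lip [(0.79, [320.3, 196.7])]
top case_in [(0.92, [297.2, 203.6])]
top latch_post [(0.66, [326.8, 236.7])]
tray_lip [597.53 -88.07 163.46] [0.1 0.1] case 0.3137065031344771 -40.629992603924464
case_in [603.07 -46.65  25.63] [3. 3.] case 3.2081536375199398 1.058895714928936
latch_post [ 516.86 -102.66  129.95] [1.6 1.6] case -79.26894291263422 -60.31303063583343
[[-0.0, -0.113, -0.001], [0.015, 0.004, 0.013], -1],
[[-0.0, -0.224, -0.001], [0.035, 0.004, 0.013], -1],
[[-0.0, -0.335, -0.001], [0.059, 0.004, 0.011], -1],
[[-0.0, -0.446, -0.001], [0.085, 0.004, -0.009], -1],
[[-0.0, -0.513, -0.001], [0.102, 0.004, -0.029], -1],
[[-0.0, -0.58, -0.001], [0.121, 0.004, -0.038], -1],
[[-0.0, -0.646, -0.001], [0.14, 0.004, -0.046], -1],
```

```bash
python3 - <<'E'
from pour import *
for c in("wrist","top"):
  f=imaging.grab_frame(c)
  print(c,telemetry.sense()["contact_force"],[(round(x["conf"],2),x["xy"]) for x in imaging.mark_of(c,"boss_a_center")])
  hsv=cv2.cvtColor(f,cv2.COLOR_RGB2HSV);m=cv2.inRange(hsv,(5,180,90),(18,255,255))
  n,_,st,ce=cv2.connectedComponentsWithStats(m)
  print([(np.round(ce[i]),st[i,4]) for i in range(1,n) if st[i,4]>4])
E
```

```text
wrist [ 0.78816602  0.42707668 -3.74130802] [(0.84, [290.2, 133.4])]
[(array([251., 132.]), np.int32(642)), (array([321., 216.]), np.int32(585)), (array([230., 287.]), np.int32(55))]
top [ 0.55688058 -0.1395524  -4.46321379] [(0.72, [333.4, 196.2]), (0.39, [302.3, 171.6])]
[(array([359., 188.]), np.int32(42)), (array([333., 206.]), np.int32(55))]
```

>>> step_arm --moves '[[[0,-0.113,0],[0.015,0.004,0.013],-1],[[0,-0.224,0],[0.035,0.004,0.013],-1],[[0,-0.335,0],[0.059,0.004,0.011],-1],[[0,-0.446,0],[0.085,0.004,-0.009],-1],[[0,-0.513,0],[0.102,0.004,-0.029],-1],[[0,-0.58,0],[0.121,0.004,-0.038],-1],[[0,-0.646,0],[0.14,0.004,-0.046],-1],[[0,-0.646,0],[0.14,0.004,-0.046],-1]]'

```text
clock: 27.9
eef_pos: [593.2, -152.1, 172.8]
tcp_rot: [-3.141, 0.506, 1.509]
contact_force: [-0.9, -0.3, -2.5]
opening: 0.159
grasp_force: 88.4
```

```bash
python3 - <<'E'
from pour import *
s=telemetry.sense();print(s["clock"],s["eef_pos"],s["qpos"],s["contact_force"],pp(29,-40,98)[0])
p0,R0=pose()
seq=[(32,-40,96),(35,-40,94),(38,-40,93),(41,-40,93),(44,-40,93),(47,-40,93),(50,-40,93)]
for k in seq:
    p,Rg=pp(*k);print("[%s, %s, -1],"%(np.round((R0.inv()*Rg).as_rotvec()/np.radians(45),3).tolist(),np.round(R0.inv().apply(p-p0)/200,3).tolist()))
E
```

```text
27.9 [ 593.21629088 -152.13049064  172.75640567] [ 0.04491787  0.40087225  1.74285283 -0.5627439   1.12596008  0.38685847] [-0.92444623 -0.31819888 -2.53244687] [ 593.02280312 -154.0840206   173.44413608]
[[0.0, -0.067, 0.002], [0.004, -0.0, -0.014], -1],
[[0.0, -0.134, 0.002], [0.02, -0.0, -0.029], -1],
[[0.0, -0.201, 0.002], [0.034, -0.0, -0.049], -1],
[[0.0, -0.267, 0.002], [0.047, -0.0, -0.071], -1],
[[0.0, -0.334, 0.002], [0.062, -0.0, -0.094], -1],
[[0.001, -0.401, 0.002], [0.077, -0.0, -0.115], -1],
[[0.001, -0.467, 0.002], [0.094, -0.0, -0.135], -1],
```

>>> step_arm --moves '[[[0,-0.067,0],[0.004,0,-0.014],-1],[[0,-0.134,0],[0.02,0,-0.029],-1],[[0,-0.201,0],[0.034,0,-0.049],-1],[[0,-0.267,0],[0.047,0,-0.071],-1],[[0,-0.267,0],[0.047,0,-0.071],-1],[[0,-0.267,0],[0.047,0,-0.071],-1]]'

```text
clock: 28.5
eef_pos: [594.3, -138.8, 181.2]
tcp_rot: [-3.141, 0.713, 1.508]
contact_force: [-0.1, 1.2, -2.3]
opening: 0.158
grasp_force: 88.6
```

```bash
python3 - <<'E'
from pour import *
s=telemetry.sense();print(s["clock"],s["eef_pos"],s["tcp_rot"],s["contact_force"])
for c in("wrist","top","scene"):
  f=imaging.grab_frame(c)
  hsv=cv2.cvtColor(f,cv2.COLOR_RGB2HSV);m=cv2.inRange(hsv,(5,180,60),(18,255,255))
  n,_,st,ce=cv2.connectedComponentsWithStats(m)
  print(c,telemetry.sense()["contact_force"],[(round(x["conf"],2),x["xy"]) for x in imaging.mark_of(c,"boss_a_center")],[(np.round(ce[i]),st[i,4]) for i in range(1,n) if st[i,4]>4])
# way back: to lip raised, level, then half, then over the mat
p0,R0=pose()
g=pp(0,-40,135);end=(np.array([454.4,-313.1,166]),Rd(.101-np.pi/2));mid=((g[0]+end[0])/2,Slerp([0,1],R.concatenate([g[1],end[1]]))(.5))
plan([pp(20,-40,125),g,mid,end])
E
```

```text
28.5 [ 594.26358858 -138.79755443  181.19753483] [-3.14126497  0.71317827  1.50752665] [-0.11206222  1.2283377  -2.28200024]
wrist [ 0.29713944 -0.87207578 -2.18308181] [] []
top [ 1.03168986  0.24833798 -1.81013035] [(0.3, [298.4, 237.8])] [(array([281., 208.]), np.int32(37)), (array([302., 208.]), np.int32(6))]
scene [-0.32299335  0.86333275 -1.82405752] [] [(array([138.,   3.]), np.int32(18))]
turn [-0.0, 0.466, -0.001] shift [-0.122, -0.0, 0.056] rows>=2.4
turn [0.0, 0.444, 0.0] shift [-0.046, -0.0, 0.126] rows>=2.3
turn [-0.0, -0.0, 0.895] shift [-0.348, -0.321, 0.006] rows>=4.7
turn [0.0, -0.0, 0.895] shift [-0.473, -0.019, 0.007] rows>=4.7
```

>>> step_arm --moves '[[[0,0.1,0],[-0.026,0,0.0],-1],[[0,0.233,0],[-0.061,0,0.028],-1],[[0,0.35,0],[-0.09,0,0.042],-1],[[0,0.466,0],[-0.122,0,0.056],-1],[[0,0.466,0],[-0.122,0,0.056],-1]]'

```text
clock: 29.3
eef_pos: [592.8, -167.4, 191.0]
tcp_rot: [3.138, 0.348, 1.502]
contact_force: [-0.2, -0.2, -1.6]
opening: 0.16
grasp_force: 88.6
```

>>> step_arm --moves '[[[0,0.11,0],[-0.012,0,0.032],-1],[[0,0.222,0],[-0.023,0,0.063],-1],[[0,0.333,0],[-0.035,0,0.094],-1],[[0,0.444,0],[-0.046,0,0.126],-1],[[0,0.444,0],[-0.046,0,0.126],-1]]'

```text
clock: 29.8
eef_pos: [590.2, -183.6, 167.2]
tcp_rot: [-3.139, 0.0, 1.504]
contact_force: [-0.1, -0.4, -2.3]
opening: 0.156
grasp_force: 88.6
```

```bash
python3 - <<'E'
from pour import *
s=telemetry.sense();print(s["clock"],s["eef_pos"],s["tcp_rot"],s["contact_force"],s["wrist_torque"])
p0,R0=pose()
end=(np.array([454.4,-313.1,166]),Rd(.101-np.pi/2));mid=((p0+end[0])/2,Slerp([0,1],R.concatenate([R0,end[1]]))(.5))
plan([mid,end])
f=imaging.grab_frame("wrist")
print(imaging.mark_of("wrist","tray_lip")[:2])
hsv=cv2.cvtColor(f,cv2.COLOR_RGB2HSV);m=cv2.inRange(hsv,(5,180,60),(18,255,255));print(cv2.countNonZero(m))
E
```

```text
29.8 [ 590.15597641 -183.62153954  167.21443326] [-3.13905458e+00  1.98427718e-04  1.50415060e+00] [-0.1212267  -0.41192375 -2.30678859] [0.00182617 0.02928294 0.00235724]
turn [-0.001, 0.001, 0.893] shift [-0.346, -0.317, 0.004] rows>=4.7
turn [-0.001, 0.001, 0.893] shift [-0.469, -0.019, 0.003] rows>=4.7
[{'xy': [281.1, 79.1], 'conf': 0.9}]
293
```

>>> step_arm --moves '[[[0,0,0.13],[-0.05,-0.045,0],-1],[[0,0,0.3],[-0.115,-0.105,0],-1],[[0,0,0.45],[-0.173,-0.16,0],-1],[[0,0,0.6],[-0.23,-0.21,0],-1],[[0,0,0.75],[-0.29,-0.265,0],-1],[[0,0,0.893],[-0.346,-0.317,0.004],-1],[[0,0,0.893],[-0.346,-0.317,0.004],-1]]'

```text
clock: 30.6
eef_pos: [522.4, -246.5, 167.5]
tcp_rot: [3.141, 0.003, 0.804]
contact_force: [0.2, 0.4, -2.7]
opening: 0.161
grasp_force: 88.6
```

>>> step_arm --moves '[[[0,0,0.13],[-0.07,-0.003,0],-1],[[0,0,0.3],[-0.155,-0.006,0],-1],[[0,0,0.45],[-0.235,-0.01,0],-1],[[0,0,0.6],[-0.315,-0.013,0],-1],[[0,0,0.75],[-0.39,-0.016,0],-1],[[0,0,0.893],[-0.469,-0.019,0.003],-1],[[0,0,0.893],[-0.469,-0.019,0.003],-1]]'

```text
clock: 31.3
eef_pos: [455.5, -311.7, 167.0]
tcp_rot: [3.14, 0.002, 0.105]
contact_force: [-0.4, 0.1, -2.1]
opening: 0.158
grasp_force: 88.6
```

```bash
python3 - <<'E'
from h import *
s=telemetry.sense();print(s["clock"],s["eef_pos"],s["tcp_rot"],s["contact_force"])
plan([((454.4,-313.1,43),Rd(.101-np.pi/2))])
E
```

```text
31.3 [ 455.47847861 -311.65155343  167.03718647] [3.13986466e+00 1.54393072e-03 1.04526422e-01] [-0.37030993  0.05597493 -2.08514183]
turn [0.002, 0.002, 0.004] shift [-0.005, 0.006, 0.62] rows>=2.5
```

>>> step_arm --moves '[[[0,0,0],[-0.004,0.005,0.15],-1],[[0,0,0],[-0.004,0.005,0.3],-1],[[0,0,0],[-0.004,0.005,0.45],-1],[[0,0,0],[-0.004,0.005,0.55],-1],[[0,0,0],[-0.004,0.005,0.59],-1],[[0,0,0],[-0.004,0.005,0.61],-1],[[0,0,0],[-0.004,0.005,0.62],-1],[[0,0,0],[-0.004,0.005,0.625],-1]]'

```text
clock: 32.1
eef_pos: [456.0, -313.2, 42.9]
tcp_rot: [3.14, -0.001, 0.105]
contact_force: [-0.1, -0.1, -1.9]
opening: 0.156
grasp_force: 88.5
```

>>> step_arm --moves '[[[0,0,0],[0,0,0.004],-1],[[0,0,0],[0,0,0.004],-1]]'

```text
clock: 32.3
eef_pos: [455.5, -313.2, 41.8]
tcp_rot: [3.14, -0.001, 0.104]
contact_force: [-0.4, 0.1, -2.3]
opening: 0.161
grasp_force: 88.5
```

>>> step_arm --moves '[[[0,0,0],[0,0,0.005],-1],[[0,0,0],[0,0,0.005],-1]]'

```text
clock: 32.5
eef_pos: [455.5, -313.3, 41.6]
tcp_rot: [3.14, -0.001, 0.104]
contact_force: [-2.4, 1.6, 10.6]
opening: 0.16
grasp_force: 90.2
```

>>> step_arm --moves '[[[0,0,0],[0,0,0.005],-1],[[0,0,0],[0,0,0.005],-1]]'

```text
clock: 32.7
eef_pos: [455.6, -313.4, 41.5]
tcp_rot: [3.14, -0.001, 0.104]
contact_force: [-6.5, 4.1, 20.9]
opening: 0.156
grasp_force: 91.8
```

Contact made, so I'll ease back slightly, release and retreat straight up.

>>> step_arm --moves '[[[0,0,0],[0,0,-0.006],-1],[[0,0,0],[0,0,-0.006],-0.4],[[0,0,0],[0,0,-0.006],0],[[0,0,0],[0,0,-0.006],0],[[0,0,0],[0,0,-0.006],0]]'

```text
clock: 33.2
eef_pos: [455.1, -313.0, 40.3]
tcp_rot: [3.141, 0.0, 0.104]
contact_force: [0.1, 0.4, -0.5]
opening: 0.501
grasp_force: 0.0
```

>>> step_arm --moves '[[[0,0,0],[0,0,-0.1],0],[[0,0,0],[0,0,-0.3],0],[[0,0,0],[0,0,-0.5],0],[[0,0,0],[0,0,-0.75],0],[[0,0,0],[0,0,-1],0],[[0,0,0],[-0.5,0,-1],0],[[0,0,0],[-0.5,0,-1],0],[[0,0,0],[-0.5,0,-1],0]]'

```text
clock: 34.0
eef_pos: [351.0, -322.8, 240.5]
tcp_rot: [3.141, 0.003, 0.102]
contact_force: [-0.1, -0.2, 1.1]
opening: 0.501
grasp_force: 0.0
```

```bash
python3 - <<'E'
from h import *
s=telemetry.sense();print(s["clock"],s["eef_pos"])
f=imaging.grab_frame("top");g=imaging.grab_frame("scene")
o=np.zeros((600,800,3),np.uint8)
o[:420]=cv2.resize(f[120:330,120:520],(800,420),interpolation=cv2.INTER_CUBIC)
o[420:,:300]=cv2.resize(g[140:380,60:420],(300,180),interpolation=cv2.INTER_AREA)
o[420:,310:]=cv2.resize(g[150:300,220:372],(490,180)) 
cv2.imwrite("pics/l.png",cv2.convertScaleAbs(o[:,:,::-1],alpha=2))
hsv=cv2.cvtColor(f,cv2.COLOR_RGB2HSV);m=cv2.inRange(hsv,(5,150,50),(18,255,255))
n,_,st,ce=cv2.connectedComponentsWithStats(m);print([(np.round(ce[i]),st[i,4]) for i in range(1,n) if st[i,4]>4])
print([(round(x["conf"],2),x["xy"]) for x in imaging.mark_of("top","boss_a_center")])
for nm in("beaker","flask","bottle","tray","tray_lip","lid_handle","latch_post"):print(nm,[(round(x["conf"],2),x["xy"]) for x in imaging.mark_of("top",nm)][:1])
E
```

```text
34.0 [ 351.0423386  -322.77324726  240.48249801]
[(array([163., 158.]), np.int32(142)), (array([153., 171.]), np.int32(170)), (array([278., 192.]), np.int32(34)), (array([305., 206.]), np.int32(54)), (array([281., 208.]), np.int32(45))]
[(0.5, [307.7, 197.2])]
beaker [(0.94, [407.0, 174.9])]
flask [(0.94, [146.7, 254.8])]
bottle [(0.75, [167.0, 176.1])]
tray [(0.91, [409.1, 261.3])]
tray_lip [(0.79, [406.9, 225.8])]
lid_handle [(0.72, [307.1, 132.3])]
latch_post [(0.77, [325.8, 238.1])]
```

View pics/l.png

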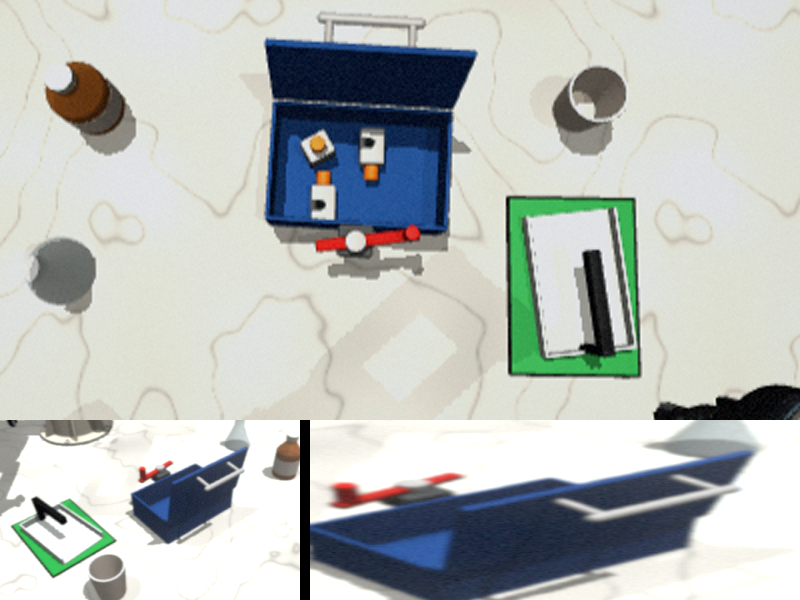

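The top view shows all three boss heads in the case, at crop positions (318,147), (371,155) and (322,195). The tray is empty and flat on the mat, the lid leans back, and the flask, bottle and beaker are where they were. Handing in.

```bash
python3 -c "
from rig import r
print(r.sign_off())"
```

```text
the job is handed in; nothing more can be done
None
```

The job is handed in at about 34 s: all three boss heads are in the case, the lid is open and leaning back, the empty tray is flat on the mat, and the bystanders are undisturbed; I viewed 11 pictures, one over the limit of 10.

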